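Nip up the bench air outlet's hex cap with an adjustable wrench

TASK

The brass hex cap on the bench's compressed-air outlet (blue ring) is only finger-tight. Lay the adjustable wrench flat on the bench with its open mouth around the cap and let go of it; roll the worm until the jaw is snug on the flats; only then take the wrench by the handle and tighten the cap clockwise until it comes up hard. Finally free the wrench, lay it flat on the grey tool mat, let go, and do not disturb anything else.

Things in the scene. Friction and masses are not known exactly. Their poses are not given: they have to be found in the camera images.
- cap_centre (a point): Brass hex cap on the bench air outlet (flush steel disc, blue ring), turning on a vertical axis: 24 mm across flats, 27.7 across corners, flats from 1 to 14 mm above the bench, top at 16 mm, nothing above it. Point on its axis, 8 mm above the bench. z up; its y axis is square to one pair of flats (others every 60 degrees). The axes turn with the cap.
- cap (a joint): How far the cap is tightened (rad), growing clockwise seen from above. Starts 0 to 0.12, comes up hard against its stop at 0.65. Stiff: about 0.5 N m, i.e. 3 N at the handle's end point; once it is up hard, 6 to 10 N there is plenty.
- wrench_mouth (a point): Loose steel adjustable wrench, 230 mm long, 0.42 kg, head 16 mm thick. Point mid-thickness (8 mm above its underside) where the cap's axis is when the jaw is snug: 12 mm from the fixed jaw's face, 15 mm before the throat. Wrench axes: x out of the mouth, along the jaw faces, which reach x = +15 mm; y from fixed jaw (face at y = -12 mm) to sliding jaw; z up, worm side up, and stays so.
- wrench_worm (a point): Top of the knurled worm at its middle: 20 mm above the wrench's underside, 4 mm proud of the head; from the mouth point x = -36, y = +14.5 mm. A roller 19 mm thick, 19 mm long, lying along wrench y. Press a fingertip on top (8 to 15 N) and drag (about 5.5 N): toward the mouth (+x) closes the jaw, -x opens. Drag 9.5 mm = 1 rad. Stays as left; once the jaw is snug it stops and the finger slips.
- wrench_mid (a point): Point in the handle near the wrench's centre of mass, 85 mm from the mouth point, 8 mm above the underside. The handle leaves the head 22.5 degrees off the mouth's line: from the mouth point along (-0.924, 0.383, 0) in wrench axes (this point's axes too). It is 22 mm wide, 10 mm thick (3 to 13 mm above the underside), straight from 75 to 180 mm.
- wrench_end (a point): Point in the handle 165 mm from the mouth point, where one turns the wrench; same section and axes as wrench_mid. The handle ends at 211 mm in a round 27 mm boss, 14 mm thick. Turning clockwise with the worm side up loads the fixed jaw, as it should.
- jaw (a joint): How far the sliding jaw has closed (m): the gap between the jaws is 0.0285 minus this, so snug on the cap is 0.0045. 0.6 mm per rad of the worm. The gap starts between 27.6 and 28.8 mm. Pinched tight on the cap the wrench may not lift off: roll the worm back about 2 rad first.
- mat: Grey tool mat fixed on the bench, 340 mm (its x) by 200 mm (its y), 3 mm thick, origin at the centre of its underside. The wrench starts on it at its y = about +30 mm, handle along the mat's +x, head toward -x; a screwdriver and a spare steel hex cap lie on it at y about -65 mm: leave them.
- gas_tap: Fixed chrome gas tap with a yellow lever, 100 mm tall, 60 mm across, 150 to 175 mm to the left (+y) of the cap. Keep clear.
- slide_box: Blue slide box, loose bystander, 100 x 167 x 33 mm.
- oil_bottle: Amber oil bottle, loose bystander, 36 mm across, 78 mm tall.
- petri: Petri dish, loose bystander, 92 mm across, 17 mm tall.
- slide_tray: Wooden tray of glass slides, loose bystander, 75 x 200 x 9 mm.
- wash_bottle: White wash bottle, loose bystander, 56 mm across, 150 mm tall.
- beaker: Glass beaker, loose bystander, 60 mm across, 75 mm tall.
- screwdriver: Orange screwdriver, loose bystander on the mat, 200 mm long.
- spare_cap: Spare steel hex cap, loose bystander on the mat, 24 mm across flats.
Mind the look-alikes: they are no part of the job. There is more than one size of the part that bears wrench_mouth; the job needs the smaller. What is shaped like the part that bears cap_centre but brown is not meant.

How it is judged:
By the outcome, as a careful person would: the job done as asked, in the order asked, and still so for the second after the job is handed in, with the robot touching nothing.
It also fails if it takes over 72 s, if anything falls off the work surface, if the arm or the gripper's body presses on something with over 40 N, if the wrist force passes 120 N, or if a joint passes its speed limit or range.

ROBOT

A 6-joint arm with a two-finger parallel gripper is mounted at the origin on the work surface. World frame = base frame: x ahead of the robot, y to its left, z up, the work surface at z = 0. Lengths are in mm, angles in rad, forces in N, time in s.
With the tool pointing down it reaches from about 350 to 975 mm from the base axis. Payload 7.1 kg.
Tool frame: the origin (TCP) lies at the very end of the fingers, on their centre line; the grasp point (between the pads) lies 19 mm behind it; x points along the fingers, z is the direction in which the jaws open and shut, and the axes are right-handed (so a half turn about x gives the same grasp; the last joint's range is limited). The gripper opens to 88 mm and grips with 3 to 60 N. Pads are 20 mm wide; open, the fingers measure 115 mm over their backs; the gripper's body (75 mm by 178 mm) begins 61 mm behind the grasp point.
Start: joints at [-1.143, 0.423, 1.63, -0, 1.089, -0.019], TCP at [270.066, -563.622, 222.675] pointing down, gripper open.
Joint ranges: [-3, 3], [-0.9, 2.11], [0.09, 2.58], [-1.31, 4.45], [0.11, 2.69], [-2.54, 2.54]. Speed limits (rad/s): [2.39, 2.39, 3.01, 3.14, 3.14, 3.14].

INTERFACE

Orientations are given as a rotation vector (axis times angle).
In Python, from workcell import * gives the robot as it stands.
- The arm moves only by the shell command python3 -m crank 'ROWS'. ROWS is JSON, a list of rows, each a list of 3 entries, a list of its own where there are three numbers: the shift along the tool's x, y, z in cm, then the turn, a rotation vector about the tool's x, y, z in degrees, then the finger opening in cm, from 0 to 8.78. In form: [[[dx, dy, dz], [rx, ry, rz], claw], ...]. A call has 1 to 5 rows; each row shifts and turns the commanded pose from where the row before left it, along the tool's axes as they then stand; what a row does not reach is not made up. A row lasts 1/8 s, in which the tool goes at most 62.5 mm and 10.7 degrees, less where a joint would pass 70% of its speed; a pose out of reach is approached as far as the arm can. A call with a gripper value outside its range is refused whole. The fingers move at their own pace and stop on an object; the grip force is fixed at half the most. Time passes only in rows, so rows that do not move let the fingers close. It gives the time, the measured TCP pose, the force and the opening at its end, in the units of the state.
- get_obs(): the state, without advancing time (a new reading comes with each control period).
- get_image(name): name is "side" or "top" or "wrist"; returns a dict with "pixels" (420x560x3 uint8, red, green, blue), "mtx" (3x3 intrinsics, pixels), "view" (4x4, takes a point from world to camera coordinates). Camera axes: x right, y down, z forward; pixel columns grow to the right and rows downward; lengths in mm; the calibration is good to about 2 mm. A picture is of the moment at which its call begins. There is no depth.
- close_job(): hands the job in, once; it reports no verdict.
The state is a dict: "t": time; "qpos": joint angles; "qvel": joint speeds; "joint_torque": joint torques, N m; "ee_pos": TCP position; "orientation": TCP orientation; "ft_force": force on the tool from outside, world axes, zero at the start; "moment": the same for the moment, N m; "width": finger opening in mm.
Only numpy, scipy, OpenCV 4.12 (cv2) and the standard library are available. Lean on these libraries where they do the work, as an engineer would, in place of code of your own. Each camera call takes 0.05 s, during which the arm holds its last target.

## Working session

There is one attempt and no reset: what is moved stays moved. The work goes in short steps, Python scripts to look and compute and a shell command to move; the robot and the scene stay as the last step left them, time stands still between calls to the robot, and variables do not carry over. Pictures are saved under pics/ and viewed, and the job is handed in when it is done.

```bash
ls; mkdir -p pics; python3 - <<'E'
from workcell import *
import cv2
o=get_obs();print(o)
for n in ["side","top","wrist"]:
    r=get_image(n);cv2.imwrite(f"pics/{n}0.png",r["pixels"][:,:,::-1]);print(n,r["mtx"].tolist(),r["view"].round(4).tolist())
E
```

```text
pics
{'t': 0.0, 'qpos': array([-1.14300281e+00,  4.23821457e-01,  1.63066971e+00, -4.31817139e-06,
        1.08861796e+00, -1.89618314e-02]), 'qvel': array([-0.00086824,  0.00028386, -0.00027142,  0.00055039, -0.00042525,
       -0.0005492 ]), 'joint_torque': array([-1.70893123e-03, -5.44631124e+01, -2.73670292e+01,  6.42497744e-02,
        2.26634648e-02, -1.12388041e-04]), 'ee_pos': array([ 269.84093995, -563.13603126,  221.92177856]), 'orientation': array([ 0.87498261,  1.38933812, -0.87362232]), 'ft_force': array([0.30464729, 0.29040987, 0.39504664]), 'moment': array([-0.00978321, -0.00215878,  0.031318  ]), 'width': 87.8055833129973}
side [[392.9876755691155, 0.0, 279.0163526461698], [0.0, 392.9876755691155, 211.5198210673912], [0.0, 0.0, 1.0]] [[-0.8333, -0.5527, -0.0058, 414.3032], [-0.2712, 0.418, -0.8671, 257.9577], [0.4817, -0.721, -0.4982, 984.0652], [0.0, 0.0, 0.0, 1.0]]
top [[408.6867290217511, 0.0, 286.9781453735408], [0.0, 408.6867290217511, 203.06824829908618], [0.0, 0.0, 1.0]] [[-0.0173, -0.9998, -0.013, -75.0972], [-0.9871, 0.0192, -0.1589, 565.2918], [0.1591, 0.0101, -0.9872, 1278.998], [0.0, 0.0, 0.0, 1.0]]
wrist [[376.8782764659962, 0.0, 278.4929059389146], [0.0, 376.8782764659962, 212.38641234017925], [0.0, 0.0, 1.0]] [[0.4321, -0.9018, -0.0007, -624.4979], [-0.8698, -0.417, 0.2637, -32.782], [-0.2381, -0.1133, -0.9646, 390.0815], [0.0, 0.0, 0.0, 1.0]]
```

View pics/top0.png

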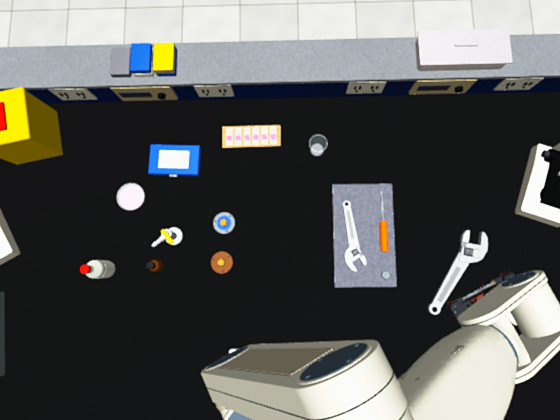

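View pics/side0.png

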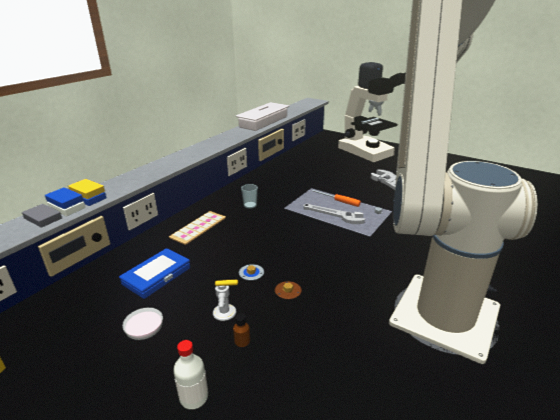

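View pics/wrist0.png

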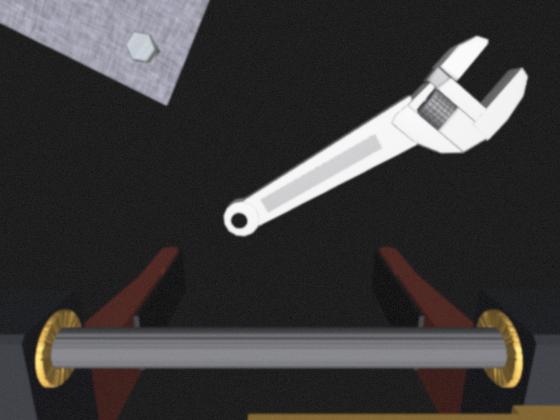

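Top view: cap with blue ring at (224,223); the mat wrench has its head at (355,258) and handle end at (347,204). The larger wrench at (460,270) and the brown-ringed cap at (221,262) are the decoys. Next I'll work out coarse positions.

```bash
cat > h.py <<'E'
from workcell import *
import numpy as np, cv2
from scipy.spatial.transform import Rotation as R
def ray(im,px,z):
    K=im["mtx"];V=im["view"];Rt=V[:3,:3];c=-Rt.T@V[:3,3]
    p=np.atleast_2d(np.array(px,float)); d=np.c_[(p[:,0]-K[0,2])/K[0,0],(p[:,1]-K[1,2])/K[1,1],np.ones(len(p))]@Rt
    return c+d*((z-c[2])/d[:,2])[:,None]
def proj(im,P):
    P=np.atleast_2d(np.array(P,float));V=im["view"];q=P@V[:3,:3].T+V[:3,3];q=q@im["mtx"].T
    return q[:,:2]/q[:,2:]
def tool():
    o=get_obs();return o["ee_pos"],R.from_rotvec(o["orientation"]).as_matrix(),o
def delta(pos,down_yaw=None,M=None):
    "shift in tool axes cm, turn deg to reach target pos (mm) with tool z axis at yaw (rad) pointing down"
    p,T,o=tool()
    if M is None and down_yaw is not None: M=downM(down_yaw)
    s=T.T@(np.array(pos)-p)/10
    r=np.degrees(R.from_matrix(T.T@M).as_rotvec()) if M is not None else 0
    return s.round(3),np.round(r,2)
def downM(yaw):
    x=np.array([0,0,-1.]);z=np.array([np.cos(yaw),np.sin(yaw),0]);return np.c_[x,np.cross(z,x),z]
E
python3 - <<'E'
from h import *
im=get_image("top")
print(ray(im,[[224,223]],16).round(1), "brown",ray(im,[[221,262]],16).round(1))
print("head/end",ray(im,[[355,258],[347,204]],15).round(1))
print("mat",ray(im,[[333,184],[392,184],[396,287],[335,288]],3).round(1))
print("tap beaker",ray(im,[[171,236],[318,146],[154,266],[97,269],[200,160],[222,136]],20).round(0))
p,T,o=tool();print(p,T.round(3))
w=get_image("wrist");V=w["view"];Rc=V[:3,:3];c=-Rc.T@V[:3,3]
print("cam in tool",T.T@(c-p),(Rc@T).round(3))
E
```

```text
[[506.  123.2  16. ]] brown [[379.1 132.   16. ]]
head/end [[ 384.3 -302.1   15. ]
 [ 561.6 -283.5   15. ]]
mat [[ 632.5 -240.9    3. ]
 [ 628.5 -438.6    3. ]
 [ 289.6 -431.8    3. ]
 [ 289.8 -235.3    3. ]]
tap beaker [[ 466.  296.   20.]
 [ 761. -193.   20.]
 [ 370.  348.   20.]
 [ 364.  533.   20.]
 [ 720.  205.   20.]
 [ 803.  131.   20.]]
[ 269.93515416 -563.30922808  222.18387288] [[-0.     0.902  0.432]
 [ 0.001  0.432 -0.902]
 [-1.     0.    -0.001]]
cam in tool [-1.62482376e+02  7.12458125e+01  6.38033632e-02] [[-0.001  0.     1.   ]
 [-0.264 -0.965 -0.   ]
 [ 0.965 -0.264  0.001]]
```

```bash
python3 - <<'E'
from h import *
print(delta([440,-297,170]))
E
```

```text
(array([  5.24 ,  26.847, -16.672]), np.int64(0))
```

```bash
python3 -m crank '[[[0.87,4.47,-2.78],[0,0,0],8.78],[[0.87,4.47,-2.78],[0,0,0],8.78],[[0.87,4.47,-2.78],[0,0,0],8.78],[[0.87,4.47,-2.78],[0,0,0],8.78],[[0.87,4.47,-2.78],[0,0,0],8.78]]'; python3 -m crank '[[[0.87,4.47,-2.78],[-10,0,0],8.78],[[0,0,0],[-10,0,0],8.78],[[0,0,0],[-10,0,0],8.78],[[0,0,0],[-10,0,0],8.78],[[0,0,0],[-10,0,0],8.78]]';python3 -m crank '[[[0,0,0],[-10.5,0,0],8.78],[[0,0,0],[-10.5,0,0],8.78],[[0,0,0],[-10.5,0,0],8.78],[[0,0,0],[-10.5,0,0],8.78],[[0,0,0],[-10.5,0,0],8.78]]';python3 -m crank '[[[0,0,0],[-10.5,0,0],8.78],[[0,0,0],[-10.5,0,0],8.78],[[0,0,0],[-10.5,0,0],8.78],[[0,0,0],[-10.5,0,0],8.78],[[0,0,0],[-10.5,0,0],8.78]]'
python3 - <<'E'
from h import *
print(tool()[0],tool()[1].round(3),tool()[2]["qpos"])
cv2.imwrite("pics/w1.png",get_image("wrist")["pixels"][:,:,::-1])
E
```

```text
t: 0.88
ee_pos: [412.3, -340.3, 179.0]
orientation: [0.874, 1.388, -0.874]
ft_force: [0.3, 0.5, -0.7]
width: 87.8
t: 1.5
ee_pos: [439.9, -297.2, 170.4]
orientation: [0.193, 1.562, -0.193]
ft_force: [-0.6, 0.3, -0.3]
width: 87.6
t: 2.12
ee_pos: [439.8, -297.3, 170.5]
orientation: [-0.525, 1.506, 0.525]
ft_force: [-0.1, -0.1, -0.5]
width: 87.9
t: 2.75
ee_pos: [439.8, -297.3, 170.4]
orientation: [-1.221, 1.201, 1.221]
ft_force: [-0.2, -0.6, -0.3]
width: 88.3
[ 439.83148308 -297.27260732  170.44305947] [[-0.    -1.    -0.016]
 [ 0.    -0.016  1.   ]
 [-1.     0.     0.   ]] [-6.16789761e-01  3.56895680e-01  1.87809702e+00  4.12569029e-05
  9.06715343e-01 -2.20410663e+00]
```

View pics/w1.png

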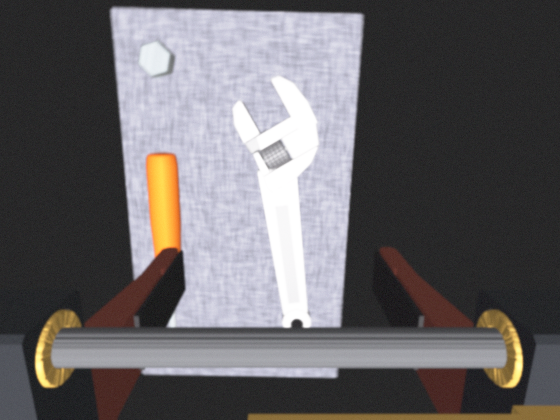

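```bash
python3 - <<'E'
from h import *
im=get_image("wrist");a=im["pixels"]
c=a[60:200,200:350,::-1];cv2.imwrite("pics/w1c.png",cv2.resize(c,None,fx=5,fy=4.2 if 0 else 5,interpolation=cv2.INTER_CUBIC)[:600])
hsv=cv2.cvtColor(a,cv2.COLOR_RGB2HSV)
m=((hsv[:,:,2]>222)&(hsv[:,:,1]<25)).astype(np.uint8)
# handle edges by row
L=[];Rr=[]
for r in range(190,300,5):
    xs=np.where(m[r,230:340])[0]+230
    print(r,xs.min(),xs.max(),end="; ")
    L.append([xs.min()-.5,r]);Rr.append([xs.max()+.5,r])
l=ray(im,L,16);rr=ray(im,Rr,16);
mid=(l+rr)/2
print();print(np.linalg.norm((rr-l)[:,:2],axis=1).round(1))
f=cv2.fitLine(mid[3:-2,:2].astype(np.float32),cv2.DIST_HUBER,0,.01,.01).ravel();print(f,np.degrees(np.arctan2(f[1],f[0])))
print("boss",ray(im,[[297,324]],17))
E
```

```text
190 231 329; 195 230 325; 200 247 332; 205 230 339; 210 231 339; 215 232 339; 220 258 339; 225 258 339; 230 239 318; 235 245 339; 240 231 334; 245 230 332; 250 270 305; 255 230 339; 260 257 322; 265 232 339; 270 236 310; 275 235 337; 280 230 336; 285 234 337; 290 234 328; 295 230 335; 
[84.9 82.7 74.3 95.4 94.9 94.3 71.9 72.1 70.6 84.2 92.5 92.  32.3 99.
 59.6 97.9 68.2 94.1 98.1 95.7 87.8 98.3]
[ 9.9973458e-01  2.3038026e-02  4.8573972e+02 -2.9058365e+02] 1.3200983
boss [[ 562.6215157  -277.41230004   17.        ]]
```

View pics/w1c.png

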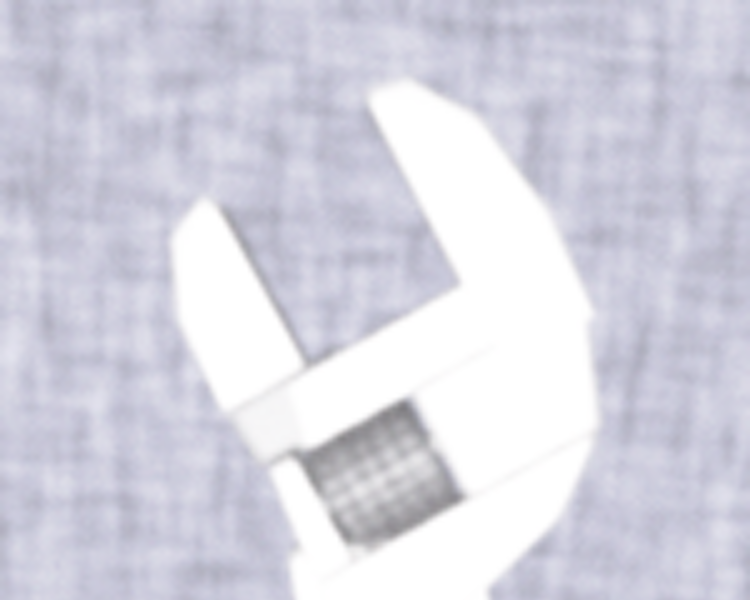

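```bash
cat >> h.py <<'E'
def wrench_mask(im,thr=238):
    a=im["pixels"].min(axis=2);m=(a>thr).astype(np.uint8)
    m=cv2.morphologyEx(m,cv2.MORPH_OPEN,np.ones((3,3)))
    n,l,s,c=cv2.connectedComponentsWithStats(m);i=1+np.argmax(s[1:,4]);return (l==i).astype(np.uint8)
E
python3 - <<'E'
from h import *
im=get_image("wrist")
m=wrench_mask(im);cv2.imwrite("pics/m1.png",m*255)
mid=[]
for r in range(205,300,5):
    xs=np.where(m[r])[0]
    q=ray(im,[[xs.min()-.5,r],[xs.max()+.5,r]],16);mid.append(q.mean(0));print(r,xs.min(),xs.max(),np.linalg.norm(q[1]-q[0]).round(1),end="; ")
mid=np.array(mid)
f=cv2.fitLine(mid[:,:2].astype(np.float32),cv2.DIST_HUBER,0,.01,.01).ravel();print(f,np.degrees(np.arctan2(f[1],f[0])))
q=ray(im,[[292,116.6],[274.4,80],[261,132.4],[242.6,100]],19)[:,:2];print(q)
d=q[1]-q[0];print(np.linalg.norm(d),np.degrees(np.arctan2(d[1],d[0])),"throat w",np.linalg.norm(q[2]-q[0]))
d2=q[2]-q[0];print("throat dir -90",np.degrees(np.arctan2(d2[1],d2[0]))-90)
for hy in (np.degrees(np.arctan2(f[1],f[0])),):
    wx=np.radians(hy-157.5);X=np.array([np.cos(wx),np.sin(wx)]);Y=np.array([-X[1],X[0]])
    o=q[0]+15*X+12*Y; print("mouth",o,"tip chk",(q-o)@np.c_[X,Y]," wx",np.degrees(wx))
    b=o+ -0*X; H=np.array([np.cos(np.radians(hy)),np.sin(np.radians(hy))]);print("mid",o+85*H,"line offs",np.cross(H,o-f[2:]))
E
```

```text
205 264 298 30.4; 210 265 298 29.6; 215 265 299 30.6; 220 266 299 29.8; 225 267 300 29.9; 230 268 300 29.1; 235 269 300 28.4; 240 270 301 28.5; 245 271 301 27.7; 250 272 302 27.8; 255 272 302 27.9; 260 273 302 27.1; 265 274 302 26.3; 270 275 303 26.4; 275 276 303 25.6; 280 277 303 24.8; 285 278 304 24.8; 290 279 304 24.0; 295 280 305 24.1; [ 9.9098051e-01  1.3400596e-01  4.8933304e+02 -2.9001392e+02] 7.7011437
[[ 372.81237109 -287.72718052]
 [ 345.02903658 -302.1878674 ]
 [ 385.6107911  -312.76149922]
 [ 360.4333265  -327.44297694]]
31.321320881375513 -152.50389688435428 throat w 28.116128243969644
throat dir -90 -152.92229182674103
mouth [ 365.88484462 -305.6439157 ] tip chk [[-15.00000067 -12.00000009]
 [ 16.28641978 -13.47818718]
 [-13.46803195  16.0743608 ]
 [ 15.67729288  16.09784484]]  wx -149.79886
mid [ 450.11818965 -294.25340895] line offs 1.0537691868866208<stdin>:16: DeprecationWarning: Arrays of 2-dimensional vectors are deprecated. Use arrays of 3-dimensional vectors instead. (deprecated in NumPy 2.0)
```

```bash
python3 - <<'E'
from h import *
q=np.array([[372.81,-287.73],[345.03,-302.19]])
wx=np.radians(-152.7);X=np.array([np.cos(wx),np.sin(wx)]);Y=np.array([-X[1],X[0]])
o=((q[0]+15*X)+(q[1]-15*X))/2+12*Y
h=wx+np.radians(157.5);H=np.array([np.cos(h),np.sin(h)])
print("mouth",o,"mid",o+85*H,"hyaw",np.degrees(h))
im=get_image("wrist")
for d in (85,110,135,160):
    p=o+d*H; N=np.array([-H[1],H[0]])
    print(d,proj(im,[[*(p+11*N),16],[*(p-11*N),16]]).round(1).tolist())
t=o+83*H
print(delta([*t,60],h+np.pi/2))
E
```

```text
mouth [ 364.42379465 -305.62340679] mid [ 449.12568769 -298.51079011] hyaw 4.800000000000007
85 [[290.3, 206.1], [265.0, 208.0]]
110 [[292.2, 233.4], [267.4, 235.2]]
135 [[294.0, 259.6], [269.8, 261.3]]
160 [[295.8, 284.9], [272.0, 286.5]]
(array([11.046, -0.728, -0.144]), array([-4.43,  0.  , -0.  ]))
```

```bash
python3 - <<'E'
from h import *
im=get_image("wrist");a=im["pixels"]
c=a[170:340,220:340,::-1];cv2.imwrite("pics/w1d.png",cv2.resize(c,None,fx=3.5,fy=3.5,interpolation=cv2.INTER_CUBIC))
E
```

```text
(no output)
```

View pics/w1d.png

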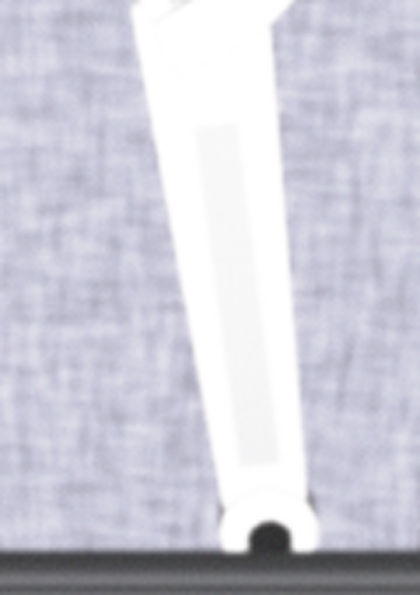

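```bash
python3 - <<'E'
from h import *
print(delta([449,-294.7,4.7],np.radians(97.8)))
E
```

```text
(array([16.575, -0.918,  0.252]), array([-7.41,  0.  , -0.  ]))
```

```bash
python3 -m crank '[[[5,-0.9,0.25],[-7.4,0,0],6],[[5,0,0],[0,0,0],6],[[4,0,0],[0,0,0],6],[[2,0,0],[0,0,0],6],[[0.55,0,0],[0,0,0],6]]'; python3 -m crank '[[[0,0,0],[0,0,0],6]]'
python3 - <<'E'
from h import *
im=get_image("wrist");cv2.imwrite("pics/w2.png",im["pixels"][:,:,::-1])
E
```

```text
t: 3.62
ee_pos: [448.1, -294.2, 3.6]
orientation: [-1.308, 1.141, 1.312]
ft_force: [0.9, 0.5, -0.5]
width: 59.8
t: 3.75
ee_pos: [449.0, -294.9, 5.2]
orientation: [-1.311, 1.14, 1.31]
ft_force: [-0.4, -0.4, -0.5]
width: 59.7
```

View pics/w2.png

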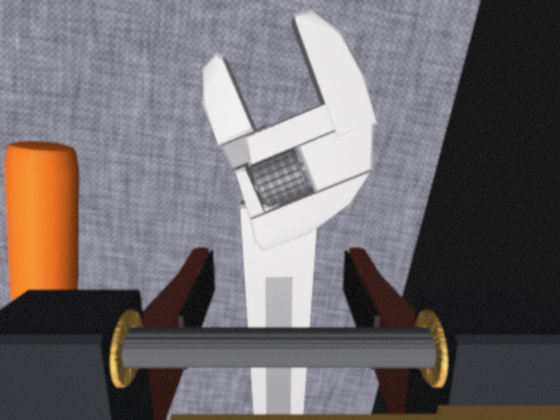

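Image w2: the handle runs vertically at column ~279, centred between the fingers, with the head at rows 10–250. I'll close on it.

```bash
python3 -m crank '[[[0,0,0],[0,0,0],2],[[0,0,0],[0,0,0],1.5],[[0,0,0],[0,0,0],1.5],[[0,0,0],[0,0,0],1.5],[[0,0,0],[0,0,0],1.5]]'; python3 -m crank '[[[0,0,0],[0,0,0],1.5],[[0,0,0],[0,0,0],1.5]]'
python3 - <<'E'
from h import *
im=get_image("wrist");cv2.imwrite("pics/w3.png",im["pixels"][:,:,::-1]);print(tool()[2]["width"],tool()[2]["ft_force"])
c=im["pixels"][0:160,190:400,::-1];cv2.imwrite("pics/w3c.png",cv2.resize(c,None,fx=3.7,fy=3.7,interpolation=cv2.INTER_CUBIC))
E
```

```text
t: 4.42
ee_pos: [448.9, -294.8, 5.1]
orientation: [-1.311, 1.14, 1.311]
ft_force: [-0.9, 0.1, 2.6]
width: 21.4
t: 4.68
ee_pos: [448.9, -294.8, 5.1]
orientation: [-1.311, 1.14, 1.311]
ft_force: [-0.9, 0.7, 3.9]
width: 21.9
21.663974912729174 [-0.61956377 -0.32245232  5.06966013]
```

View pics/w3c.png

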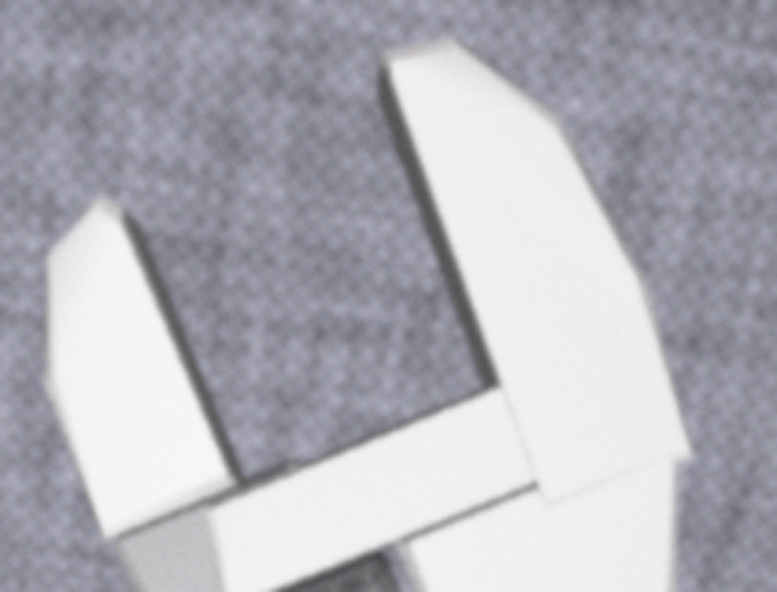

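```bash
python3 - <<'E'
from h import *
im=get_image("wrist");p,T,o=tool()
px=np.array([[388,65],[497,388],[122,213],[235,485]])/3.7+[190,0]
q=ray(im,px,19);l=(q-p)@T;print((l[:,1:]).round(2)) # tool y,z
a=lambda d:np.degrees(np.arctan2(d[1],d[0]))
# local coords u=tool z (right), v=tool y(up)
uv=l[:,[2,1]]
d1=uv[0]-uv[1];d2=uv[2]-uv[3];d3=uv[1]-uv[3]
print("face dirs",a(d1),a(d2),"throat",a(d3)+90,np.linalg.norm(d1),np.linalg.norm(d2),np.linalg.norm(d3))
h=112.5
X=np.array([np.cos(np.radians(h)),np.sin(np.radians(h))]);Y=np.array([-X[1],X[0]])
print("mouth from throat corner",uv[1]+15*X+12*Y,"from tip",uv[0]-15*X+12*Y,"gap",(uv[3]-uv[1])@Y,(uv[2]-uv[0])@Y)
E
```

```text
[[104.34   5.5 ]
 [ 74.28  17.02]
 [ 90.99 -20.76]
 [ 64.54 -10.  ]]
face dirs 110.96094947498369 112.14792973947868 throat 109.81435569293313 32.19082807412008 28.551113674284377 28.715072369629507
mouth from throat corner [ 0.19092782 83.54296079] from tip [ 0.15575516 85.88715742] gap 28.683533064299944 29.372683621504482
```

Gripped at 21.7 mm. In the tool frame the mouth point sits at y≈84.5, z≈0.1. Next I lift and carry it over to the cap.

```bash
python3 - <<'E'
from h import *
print(delta([522,30,75]))
E
python3 -m crank '[[[-1,0,0],[0,0,0],1.5],[[-3,0,0],[0,0,0],1.5],[[-3,0,0],[0,0,0],1.5]]'
```

```text
(array([ -6.989, -11.755,  31.145]), np.int64(0))
t: 5.15
ee_pos: [448.2, -294.3, 75.4]
orientation: [-1.31, 1.14, 1.313]
ft_force: [0.9, -0.1, -3.5]
width: 22.0
```

```bash
python3 -m crank '[[[0,-0.8,2.1],[0,0,0],1.5],[[0,-1.6,4.1],[0,0,0],1.5],[[0,-1.6,4.1],[0,0,0],1.5],[[0,-1.6,4.2],[0,0,0],1.5],[[0,-1.6,4.2],[0,0,0],1.5]]';python3 -m crank '[[[0,-1.6,4.2],[0,0,0],1.5],[[0,-1.6,4.2],[0,0,0],1.5],[[0,-1.3,4],[5,0,0],1.5],[[0,0,0],[10,0,0],1.5],[[0,0,0],[10,0,0],1.5]]';python3 -m crank '[[[0,0,0],[10,0,0],1.5],[[0,0,0],[10,0,0],1.5],[[0,0,0],[10,0,0],1.5],[[0,0,0],[10,0,0],1.5],[[0,0,0],[10,0,0],1.5]]';python3 -m crank '[[[0,0,0],[10,0,0],1.5],[[0,0,0],[3,0,0],1.5],[[0,0,0],[0,0,0],1.5]]'
python3 - <<'E'
from h import *
im=get_image("wrist");cv2.imwrite("pics/w4.png",im["pixels"][:,:,::-1])
p,T,o=tool();print(p,T.round(3),o["qpos"].round(2),proj(im,[[506,123,16]]))
E
```

```text
t: 5.78
ee_pos: [494.0, -98.1, 75.1]
orientation: [-1.311, 1.14, 1.312]
ft_force: [0.9, 0.1, -4.3]
width: 21.9
t: 6.4
ee_pos: [520.9, 30.3, 74.9]
orientation: [-0.985, 1.337, 0.985]
ft_force: [-1.1, 0.1, -4.2]
width: 21.9
t: 7.02
ee_pos: [520.9, 29.5, 75.0]
orientation: [-0.311, 1.549, 0.311]
ft_force: [0.6, -0.0, -3.8]
width: 21.9
t: 7.4
ee_pos: [521.0, 29.5, 74.9]
orientation: [-0.138, 1.567, 0.138]
ft_force: [0.6, 0.6, -3.4]
width: 21.8
[521.02684806  29.52224707  74.94558608] [[-0.001 -0.175  0.985]
 [-0.     0.985  0.175]
 [-1.     0.    -0.001]] [ 0.03  0.5   1.94 -0.    0.7  -0.14] [[282.59248426  65.95231714]]
```

View pics/w4.png

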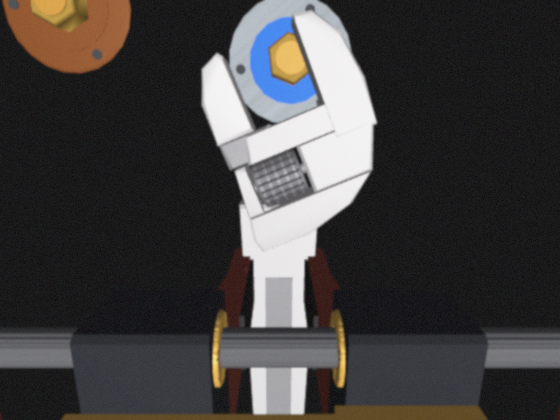

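```bash
python3 -m crank '[[[0,0.3,1.2],[0,0,0],1.5],[[0,0,0],[0,0,0],1.5]]'
python3 - <<'E'
from h import *
im=get_image("wrist");np.save("im5.npy",im,allow_pickle=True)
c=im["pixels"][10:130,200:350,::-1];cv2.imwrite("pics/w5c.png",cv2.resize(c,None,fx=5,fy=5,interpolation=cv2.INTER_CUBIC))
p,T,o=tool();print(p)
E
```

```text
t: 7.7
ee_pos: [534.3, 35.0, 75.2]
orientation: [-0.138, 1.565, 0.138]
ft_force: [0.1, 0.5, -4.4]
width: 21.8
[533.46082653  34.83235368  75.02129985]
```

View pics/w5c.png

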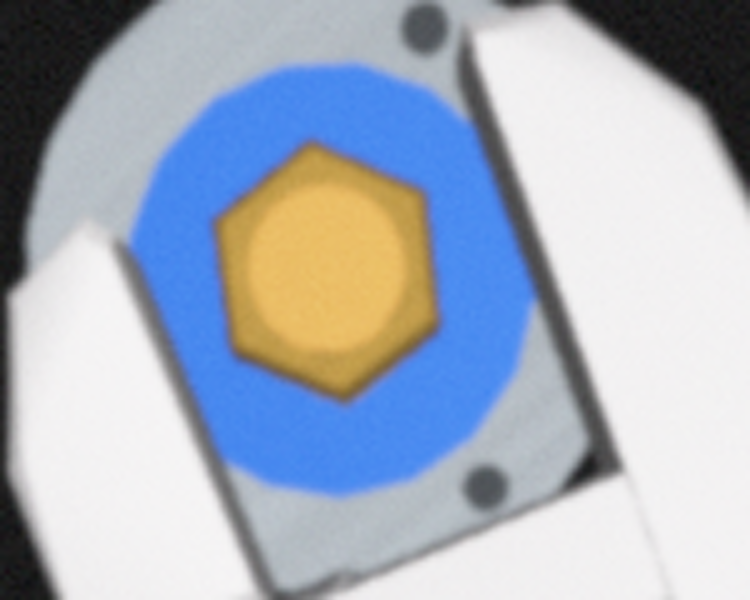

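```bash
python3 - <<'E'
from h import *
im=np.load("im5.npy",allow_pickle=True).item()
p,T,o=tool();a=im["pixels"]
hsv=cv2.cvtColor(a,cv2.COLOR_RGB2HSV)
m=((hsv[:,:,0]>12)&(hsv[:,:,0]<32)&(hsv[:,:,1]>90)&(hsv[:,:,2]>90)).astype(np.uint8);m[:,:215]=0;m[130:]=0
cs,_=cv2.findContours(m,cv2.RETR_EXTERNAL,cv2.CHAIN_APPROX_NONE);c=max(cs,key=cv2.contourArea)
print("area",cv2.contourArea(c),cv2.minEnclosingCircle(c))
px=np.array([[313,140],[425,190],[438,325],[345,402],[232,355],[215,218]])/5+[200,10]-.4
q=ray(im,px,14);l=((q-p)@T)[:,[2,1]]
ce=l.mean(0);r=l-ce;an=np.degrees(np.arctan2(r[:,1],r[:,0]));print("center tool(z,y)",ce,"world",q.mean(0),"R",np.linalg.norm(r,axis=1).round(1),"corner ang mod60",(an%60).round(1))
a6=np.degrees(np.angle(np.mean(np.exp(6j*np.radians(an)))))/6
print("corner ang",a6%60)
E
```

```text
area 1509.5 ((266.0, 63.5), 24.824481964111328)
center tool(z,y) [-7.13783782 95.81603992] world [509.76117463 127.93823688  14.        ] R [13.7 13.7 13.4 13.8 13.9 13.6] corner ang mod60 [36.4 38.5 36.  37.5 38.5 35.5]
corner ang 37.04971608056661
```

```bash
cat >> h.py <<'E'
def place(cap,wxyaw,off,mouth=(0.1,84.7),z=30):
    "TCP so that cap is at off in wrench axes; wxyaw world deg"
    w=np.radians(wxyaw);X=np.array([np.cos(w),np.sin(w)]);Y=np.array([-X[1],X[0]])
    m=np.array(cap[:2])-off[0]*X-off[1]*Y
    zy=w+np.radians(157.5+90);M=downM(zy)
    t=m-(M[:,2]*mouth[0]+M[:,1]*mouth[1])[:2]
    return np.array([*t,z]),zy
E
python3 - <<'E'
from h import *
p,T,o=tool()
y=np.degrees(np.arctan2(T[1,2],T[0,2]));wx=y-15.45+112.5;print(y,wx)
t,zy=place([509.8,127.9],wx,(4,2.2),z=35);print(t,np.degrees(zy),delta(t,zy))
E
```

```text
10.042698943237834 107.09269894323783
[504.99722688  40.40964038  35.        ] 354.59269894323785 (array([ 4.   ,  1.046, -2.708]), array([15.45,  0.04, -0.  ]))
```

```bash
python3 -m crank '[[[0,1.05,-2.7],[0,0,0],1.5],[[0,0,0],[8,0,0],1.5],[[2,0,0],[7.4,0,0],1.5],[[2,0,0],[0,0,0],1.5],[[0,0,0],[0,0,0],1.5]]'
python3 - <<'E'
from h import *
im=get_image("wrist");np.save("im6.npy",im,allow_pickle=True)
c=im["pixels"][0:130,200:390,::-1];cv2.imwrite("pics/w6c.png",cv2.resize(c,None,fx=4.2,fy=4.2,interpolation=cv2.INTER_CUBIC))
p,T,o=tool();print(p)
E
```

```text
t: 8.38
ee_pos: [503.0, 40.2, 33.9]
orientation: [0.073, 1.573, -0.074]
ft_force: [-0.4, -0.0, -4.0]
width: 21.7
[503.7327174   40.22015494  34.63984874]
```

View pics/w6c.png

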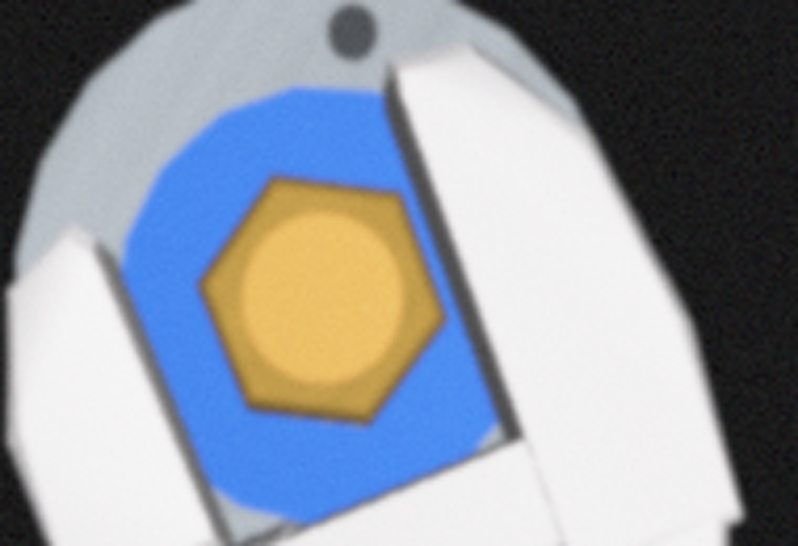

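```bash
python3 - <<'E'
from h import *
im=np.load("im6.npy",allow_pickle=True).item()
p,T,o=tool()
px=np.array([[272,176],[402,192],[445,317],[368,423],[250,408],[202,284]])/4.2+[200,0]-.4
q=ray(im,px,14);l=((q-p)@T)[:,[2,1]]
ce=l.mean(0);r=l-ce;an=np.degrees(np.arctan2(r[:,1],r[:,0]));print(ce,q.mean(0),np.linalg.norm(r,axis=1).round(1),(an%60).round(1),(an%60).mean())
# wrench head top, at tool x = -(19-5.1)=-13.9 -> z
hz=p[2]+13.9
px=np.array([[393,65],[518,438],[93,238],[228,545]])/4.2+[200,0]-.4
q=ray(im,px,hz);w=((q-p)@T)[:,[2,1]]
h=np.radians(112.5);X=np.array([np.cos(h),np.sin(h)]);Y=np.array([-X[1],X[0]])
m=[w[1]+15*X+12*Y,w[0]-15*X+12*Y];print("mouth",m,"gap",(w[3]-w[1])@Y)
for mm in m: print("cap in wrench",(ce-mm)@X,(ce-mm)@Y)
a=lambda d:np.degrees(np.arctan2(d[1],d[0]));print(a(w[0]-w[1]),a(w[2]-w[3]))
E
```

```text
[-2.14694892 88.0203996 ] [509.81079197 128.05253491  14.        ] [13.7 13.8 13.3 13.6 13.7 13.2] [53.4 52.5 53.1 51.4 53.8 52.3] 52.74578258644417
mouth [array([-1.29645154, 82.62978042]), array([-1.34405515, 85.25820962])] gap 27.782605535258323
cap in wrench 5.305753991672883 -1.2771435352717133
cap in wrench 2.8591849350470895 -0.3152672233293371
110.8019678563157 113.39574071958393
```

```bash
cat >> h.py <<'E'
A=np.array([[0,0,1.],[-.264,-.9645,0],[.9645,-.264,0]]) # cam<-tool
CT=np.array([-162.5,71.25,0.])
def tray(im,px,tx):
    "pixels -> (tool z, tool y) on the plane tool x = tx (mm beyond TCP)"
    K=im["mtx"];p=np.atleast_2d(np.array(px,float));d=np.c_[(p[:,0]-K[0,2])/K[0,0],(p[:,1]-K[1,2])/K[1,1],np.ones(len(p))]@A
    q=CT+d*((tx-CT[0])/d[:,0])[:,None];return q[:,[2,1]]
hh=np.radians(112.5);WX=np.array([np.cos(hh),np.sin(hh)]);WY=np.array([-WX[1],WX[0]])
def mouthfit(w): return w[1]+15*WX+12*WY,w[0]-15*WX+12*WY,(w[3]-w[1])@WY,(w[2]-w[0])@WY
E
python3 - <<'E'
from h import *
im=np.load("im6.npy",allow_pickle=True).item()
V=im["view"];c=-V[:3,:3].T@V[:3,3];print("cam z",c, "TCP by cam",c[2]-162.5)
P3=np.array([[388,65],[497,388],[122,213],[235,485]])/3.7+[190,0]-.4
P6=np.array([[393,65],[518,438],[93,238],[228,545]])/4.2+[200,0]-.4
P5=np.array([[465,40],[617,470],[118,238],[272,592]])/5+[200,10]-.4
for P in (P3,P5,P6): print(mouthfit(tray(im,P,-13.9)))
C6=np.array([[272,176],[402,192],[445,317],[368,423],[250,408],[202,284]])/4.2+[200,0]-.4
print("cap",tray(im,C6,c[2]-162.5-14).mean(0))
E
```

```text
cam z [509.67842638 111.5006263  196.33952189] TCP by cam 33.8395218884022
(array([ 0.39583277, 82.25771278]), array([ 0.37230489, 84.59099038]), np.float64(28.68231146789386), np.float64(29.37024384609073))
(array([3.56078754e-02, 8.25727381e+01]), array([-0.2940025 , 84.45036449]), np.float64(27.751191806406627), np.float64(28.492659736646484))
(array([1.35884776e-02, 8.24687078e+01]), array([-0.09777977, 85.27001034]), np.float64(27.936178078043326), np.float64(29.34828827957876))
cap [-0.88815591 87.86615836]
```

```bash
python3 -m crank '[[[0.7,0.1,0.27],[0,0,0],1.5],[[0.6,0,0],[0,0,0],1.5],[[0,0,0],[0,0,0],1.5]]'
python3 - <<'E'
from h import *
im=get_image("wrist");np.save("im7.npy",im,allow_pickle=True)
c=im["pixels"][0:140,190:380,::-1];cv2.imwrite("pics/w7c.png",cv2.resize(c,None,fx=4.2,fy=4.2,interpolation=cv2.INTER_CUBIC))
E
```

```text
t: 8.8
ee_pos: [506.9, 41.0, 21.7]
orientation: [0.074, 1.57, -0.074]
ft_force: [-0.3, 1.0, -3.4]
width: 21.9
```

View pics/w7c.png

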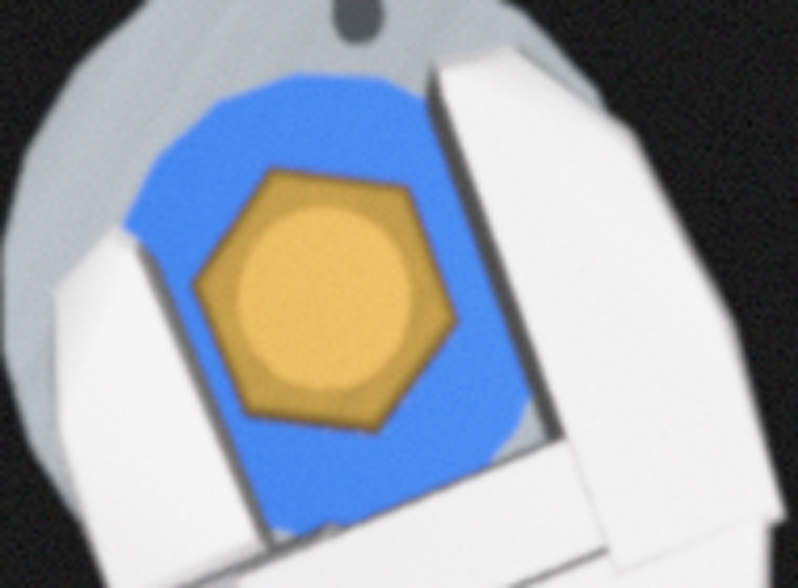

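```bash
python3 - <<'E'
from h import *
im=np.load("im7.npy",allow_pickle=True).item()
V=im["view"];c=-V[:3,:3].T@V[:3,3];print("cam z",c[2], tool()[0])
C=np.array([[270,168],[409,186],[457,321],[377,432],[245,414],[193,284]])/4.2+[190,0]-.4
P=np.array([[437,65],[564,438],[140,240],[275,546]])/4.2+[190,0]-.4
for z in (21,22):
  w=tray(im,P,-13.9);cp=tray(im,C,z-14);ce=cp.mean(0);print("mouth",mouthfit(w),"cap",ce,"R",np.linalg.norm(cp-ce,axis=1).mean())
  print("dist fixed face",(ce-w[1])@WY,"sliding",(w[3]-ce)@WY, "throat",(ce-w[1])@WX, (ce-w[2])@WY)
E
```

```text
cam z 184.16671410137758 [506.94745863  40.96925239  21.88045287]
mouth (array([ 0.37448669, 82.4687078 ]), array([7.24891914e-02, 8.52700103e+01]), np.float64(27.88126470231658), np.float64(29.169940095144387)) cap [-4.85249212 86.59948666] R 13.53787213073045
dist fixed face 15.248318101959585 sliding 12.632946600356998 throat 20.816620235063112 -13.128619231425192
mouth (array([ 0.37448669, 82.4687078 ]), array([7.24891914e-02, 8.52700103e+01]), np.float64(27.88126470231658), np.float64(29.169940095144387)) cap [-4.88112039 86.69004411] R 13.617741582829154
dist fixed face 15.240112343292399 sliding 12.641152359024185 throat 20.911239968992945 -13.136824990092377
```

```bash
python3 -m crank '[[[0,0.08,-0.15],[0,0,0],1.5],[[0.5,0,0],[0,0,0],1.5],[[0.5,0,0],[0,0,0],1.5],[[0,0,0],[0,0,0],1.5]]'
python3 - <<'E'
from h import *
im=get_image("wrist");np.save("im7.npy",im,allow_pickle=True)
c=im["pixels"][0:140,190:380,::-1];cv2.imwrite("pics/w8c.png",cv2.resize(c,None,fx=4.2,fy=4.2,interpolation=cv2.INTER_CUBIC))
E
```

```text
t: 9.35
ee_pos: [505.3, 41.9, 11.5]
orientation: [0.074, 1.571, -0.074]
ft_force: [0.7, 0.9, -4.3]
width: 21.8
```

View pics/w8c.png

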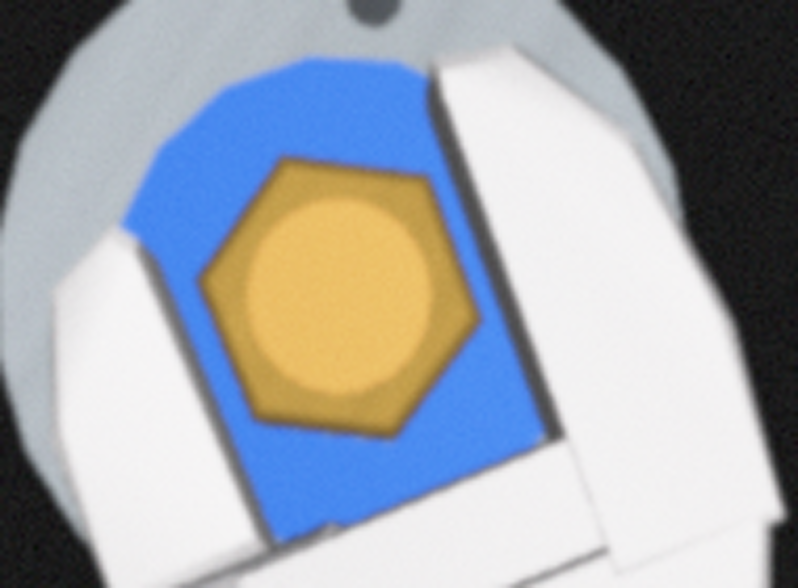

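Image w8c: the jaws now straddle the hex, with a clear gap on both sides and its flats parallel to the jaw faces. I'll lower to the bench.

```bash
python3 -m crank '[[[0.5,0,0],[0,0,0],1.5],[[0.3,0,0],[0,0,0],1.5],[[0,0,0],[0,0,0],1.5],[[0.15,0,0],[0,0,0],1.5],[[0,0,0],[0,0,0],1.5]]'
```

```text
t: 10.02
ee_pos: [505.7, 41.9, 2.4]
orientation: [0.074, 1.57, -0.074]
ft_force: [-0.3, -0.7, -3.4]
width: 21.4
```

```bash
python3 -m crank '[[[0.03,0.28,-0.11],[0,0,0],1.5],[[0,0,0],[0,0,0],1.5]]'; python3 -m crank '[[[0,0,0],[0,0,0],3.5],[[0,0,0],[0,0,0],5],[[-2,0,0],[0,0,0],5],[[-3,0,0],[0,0,0],5],[[0,0,0],[0,0,0],5]]'
python3 - <<'E'
from h import *
im=get_image("wrist");np.save("im9.npy",im,allow_pickle=True);print(tool()[0])
cv2.imwrite("pics/w9.png",im["pixels"][:,:,::-1])
E
```

```text
t: 10.28
ee_pos: [504.8, 45.0, 2.2]
orientation: [0.074, 1.569, -0.074]
ft_force: [-0.4, -0.1, -2.3]
width: 21.8
t: 10.9
ee_pos: [506.5, 44.9, 54.0]
orientation: [0.074, 1.565, -0.074]
ft_force: [0.5, -0.6, -0.1]
width: 49.8
[505.67779119  44.8417784   52.96773636]
```

View pics/w9.png

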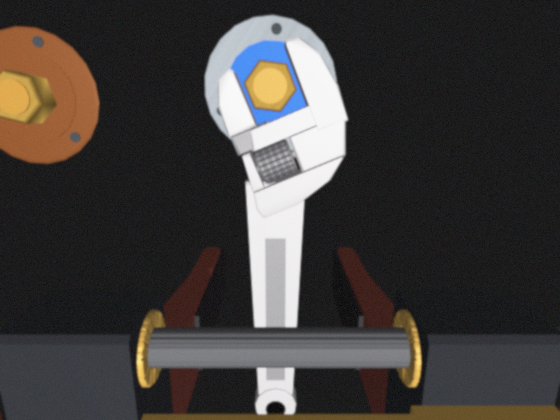

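```bash
python3 - <<'E'
from h import *
im=np.load("im9.npy",allow_pickle=True).item();p,T,o=tool()
w=tray(im,[[275,160.5]],33)[0];print(w)
zy=np.arctan2(T[1,2],T[0,2]);Tm=downM(zy)
pw=p+Tm[:,2]*w[0]+Tm[:,1]*w[1];pw[2]=24;print("worm",pw, ray(im,[[275,160.5]],20))
ny=zy+np.radians(22.5);M=downM(ny);t=pw-9*M[:,1];print(delta(t,ny))
E
```

```text
[-1.81036146 45.61949437]
worm [508.17030551  90.42909075  24.        ] [[508.64907021  90.66600291  20.        ]]
(array([2.899, 3.729, 0.156]), array([-22.5 ,   0.14,   0.  ]))
```

```bash
python3 -m crank '[[[0,3.73,0.16],[0,0,0],0],[[0,0,0],[-7.5,0,0],0],[[1,0,0],[-7.5,0,0],0],[[0.9,0,0],[-7.5,0,0],0],[[0,0,0],[0,0,0],0]]'
python3 - <<'E'
from h import *
im=get_image("wrist");print(tool()[0],tool()[2]["width"])
cv2.imwrite("pics/w10.png",im["pixels"][:,:,::-1])
im=get_image("side")
E
```

```text
t: 11.58
ee_pos: [508.8, 81.6, 31.7]
orientation: [-0.233, 1.561, 0.233]
ft_force: [-0.3, 0.2, 0.7]
width: 3.2
[509.18509606  81.66275982  32.23976561] 1.0917586591881516
```

View pics/w10.png

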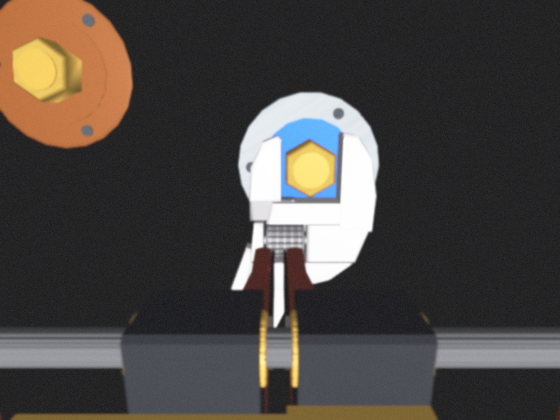

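```bash
python3 -m crank '[[[0.8,0,0.3],[0,0,0],0],[[0,0,0],[0,0,0],0]]'
python3 - <<'E'
from h import *
im=get_image("wrist");p=tool()[0];print(p,tool()[2]["ft_force"])
c=im["pixels"][120:330,200:380,::-1];cv2.imwrite("pics/w11.png",cv2.resize(c,None,fx=2.8,fy=2.8,interpolation=cv2.INTER_CUBIC))
print(tray(im,[[286,238],[305,252]],12.))
E
```

```text
t: 11.92
ee_pos: [512.8, 82.7, 24.7]
orientation: [-0.234, 1.559, 0.234]
ft_force: [-0.6, -0.2, -0.2]
width: 0.4
[512.77323352  82.66240737  24.91294967] [-0.68350756 -0.32615922  0.31230279]
[[ 3.67213804 10.49677563]
 [13.10183935  3.18652949]]
```

View pics/w11.png

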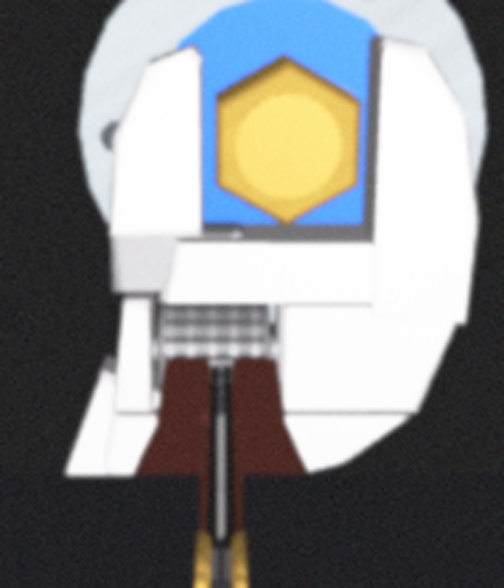

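```bash
python3 -m crank '[[[0.4,0,0],[0,0,0],0],[[0.1,0,0],[0,0,0],0],[[0,0,0],[0,0,0],0]]';python3 -m crank '[[[0.1,0,0],[0,0,0],0],[[0,0,0],[0,0,0],0]]'
```

```text
t: 12.35
ee_pos: [512.7, 82.6, 20.3]
orientation: [-0.234, 1.558, 0.234]
ft_force: [-0.2, -0.7, 1.9]
width: 0.3
t: 12.6
ee_pos: [512.9, 82.7, 19.9]
orientation: [-0.234, 1.558, 0.234]
ft_force: [-3.1, -0.5, 10.0]
width: 0.6
```

```bash
python3 -m crank '[[[0.02,0.3,0],[0,0,0],0],[[0,0.4,0],[0,0,0],0],[[0,0.4,0],[0,0,0],0],[[0,0.4,0],[0,0,0],0]]'
python3 - <<'E'
from h import *
im=get_image("wrist")
c=im["pixels"][120:330,200:380,::-1];cv2.imwrite("pics/w12.png",cv2.resize(c,None,fx=2.8,fy=2.8,interpolation=cv2.INTER_CUBIC))
E
```

```text
t: 13.1
ee_pos: [508.7, 96.2, 19.8]
orientation: [-0.235, 1.557, 0.234]
ft_force: [-1.9, -7.9, 10.8]
width: 0.4
```

View pics/w12.png

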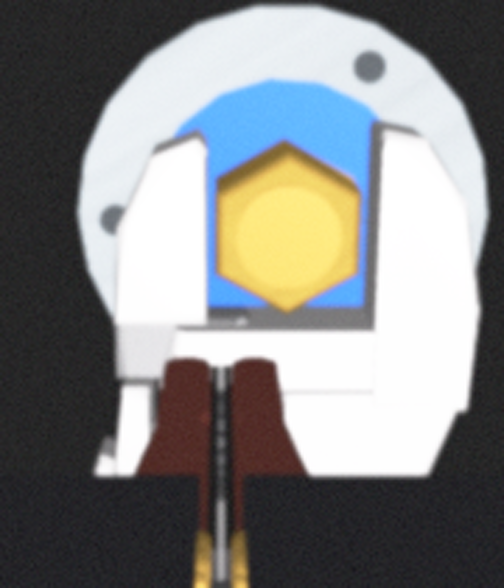

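```bash
python3 -m crank '[[[0,0.4,0],[0,0,0],0],[[-0.5,0,0],[0,0,0],0],[[-0.2,-1,0],[0,0,0],0],[[0.2,-0.9,0],[0,0,0],0],[[0.4,0,0],[0,0,0],0]]';python3 -m crank '[[[0.1,0,0],[0,0,0],0],[[0,0,0],[0,0,0],0]]'
```

```text
t: 13.78
ee_pos: [513.3, 81.8, 19.9]
orientation: [-0.233, 1.558, 0.233]
ft_force: [0.5, -3.1, 15.2]
width: 0.4
t: 14.02
ee_pos: [513.4, 82.0, 19.6]
orientation: [-0.235, 1.557, 0.234]
ft_force: [-0.8, -5.1, 13.1]
width: 0.8
```

```bash
python3 -m crank '[[[-0.01,0.3,0],[0,0,0],0],[[0,0.4,0],[0,0,0],0],[[0,0.4,0],[0,0,0],0],[[0,0.4,0],[0,0,0],0],[[0,0.4,0],[0,0,0],0]]';python3 -m crank '[[[-0.5,0,0],[0,0,0],0],[[-0.2,-1,0],[0,0,0],0],[[0.2,-0.9,0],[0,0,0],0],[[0.4,0,0],[0,0,0],0],[[0.08,0,0],[0,0,0],0]]';
python3 - <<'E'
from h import *
im=get_image("wrist")
c=im["pixels"][120:330,200:380,::-1];cv2.imwrite("pics/w13.png",cv2.resize(c,None,fx=2.8,fy=2.8,interpolation=cv2.INTER_CUBIC))
print(tool()[0],tool()[2]["ft_force"])
E
```

```text
t: 14.65
ee_pos: [507.7, 100.1, 19.6]
orientation: [-0.235, 1.557, 0.234]
ft_force: [-0.7, -4.9, 8.8]
width: 0.8
t: 15.28
ee_pos: [513.3, 82.0, 19.6]
orientation: [-0.234, 1.558, 0.234]
ft_force: [-2.3, -5.1, 15.6]
width: 0.5
[513.27330366  81.95820875  19.64070611] [-1.10481344 -4.70099501 12.11642768]
```

View pics/w13.png

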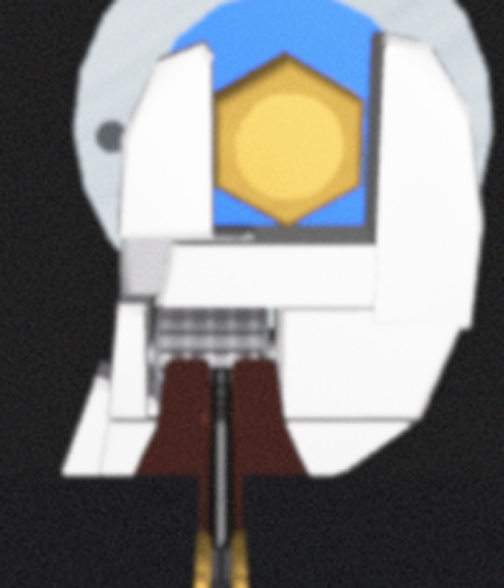

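```bash
python3 -m crank '[[[0,0.3,0],[0,0,0],0],[[0,0.4,0],[0,0,0],0],[[0,0.4,0],[0,0,0],0],[[0,0.4,0],[0,0,0],0],[[0,0.4,0],[0,0,0],0]]';python3 -m crank '[[[-0.5,0,0],[0,0,0],0],[[-0.2,-1,0],[0,0,0],0],[[0.2,-0.9,0],[0,0,0],0],[[0.4,0,0],[0,0,0],0],[[0.08,0,0],[0,0,0],0]]';
python3 - <<'E'
from h import *
im=get_image("wrist")
c=im["pixels"][120:330,200:380,::-1];cv2.imwrite("pics/w14.png",cv2.resize(c,None,fx=2.8,fy=2.8,interpolation=cv2.INTER_CUBIC))
print(tool()[0],tool()[2]["ft_force"])
E
```

```text
t: 15.95
ee_pos: [507.0, 99.9, 19.7]
orientation: [-0.235, 1.559, 0.234]
ft_force: [-2.1, -6.9, 8.9]
width: 0.6
t: 16.58
ee_pos: [513.3, 82.0, 19.7]
orientation: [-0.234, 1.558, 0.234]
ft_force: [-1.6, -5.2, 12.9]
width: 0.2
[513.30795307  82.0502871   19.72158311] [-0.76802042 -4.57594139 10.68490675]
```

View pics/w14.png

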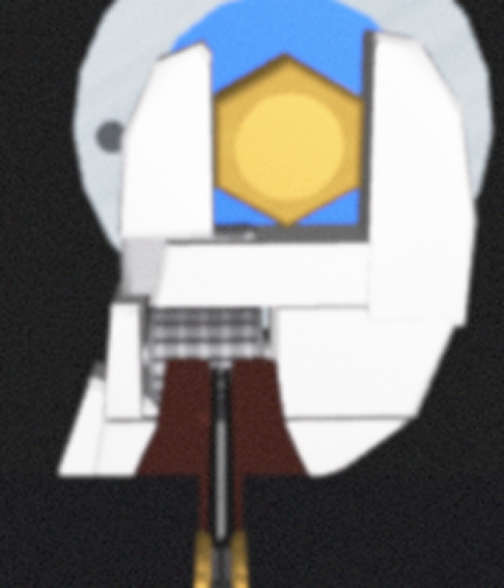

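```bash
python3 -m crank '[[[0.01,0.3,0],[0,0,0],0],[[0,0.4,0],[0,0,0],0],[[0,0.4,0],[0,0,0],0],[[0,0.4,0],[0,0,0],0],[[0,0.4,0],[0,0,0],0]]';python3 -m crank '[[[-0.5,0,0],[0,0,0],0],[[-0.2,-1,-0.2],[0,0,0],0],[[0.2,-0.9,0],[0,0,0],0],[[0.4,0,0],[0,0,0],0],[[0.08,0,0],[0,0,0],0]]';
python3 - <<'E'
from h import *
im=get_image("wrist")
c=im["pixels"][120:330,200:380,::-1];cv2.imwrite("pics/w15.png",cv2.resize(c,None,fx=2.8,fy=2.8,interpolation=cv2.INTER_CUBIC))
print(tool()[0],tool()[2]["ft_force"])
E
```

```text
t: 17.25
ee_pos: [506.9, 99.9, 19.7]
orientation: [-0.235, 1.559, 0.234]
ft_force: [-1.1, -7.9, 9.2]
width: 0.3
t: 17.88
ee_pos: [511.3, 81.5, 19.7]
orientation: [-0.234, 1.558, 0.234]
ft_force: [-1.9, -4.7, 13.4]
width: 0.4
[511.35275812  81.48553325  19.78308858] [-0.43367835 -4.35863824  9.36077161]
```

View pics/w15.png

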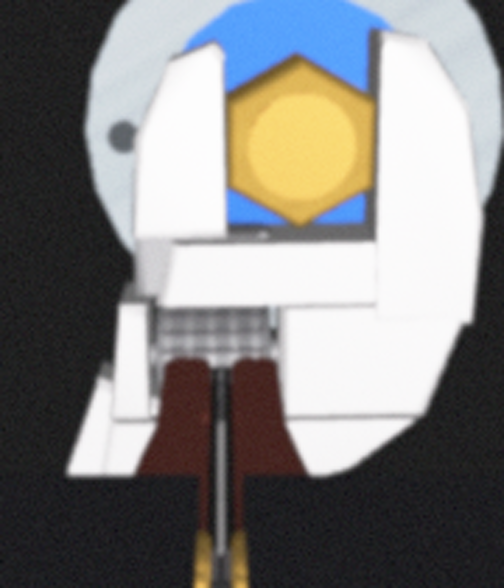

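```bash
python3 -m crank '[[[0.02,0.3,0],[0,0,0],0],[[0,0.4,0],[0,0,0],0],[[0,0.4,0],[0,0,0],0]]';python3 -m crank '[[[0,0.4,0],[0,0,0],0],[[0,0.4,0],[0,0,0],0]]';python3 -m crank '[[[-0.5,0,0],[0,0,0],0],[[-0.2,-1,0],[0,0,0],0],[[0.2,-0.9,0],[0,0,0],0],[[0.4,0,0],[0,0,0],0],[[0.08,0,0],[0,0,0],0]]';
python3 - <<'E'
from h import *
im=get_image("wrist")
c=im["pixels"][120:330,200:380,::-1];cv2.imwrite("pics/w16.png",cv2.resize(c,None,fx=2.8,fy=2.8,interpolation=cv2.INTER_CUBIC))
print(tool()[0],tool()[2]["ft_force"])
E
```

```text
t: 18.3
ee_pos: [508.0, 91.5, 19.8]
orientation: [-0.236, 1.558, 0.234]
ft_force: [-0.7, -11.1, 11.5]
width: 0.4
t: 18.55
ee_pos: [505.7, 99.0, 19.8]
orientation: [-0.236, 1.558, 0.233]
ft_force: [1.1, -6.5, 6.9]
width: -0.2
t: 19.18
ee_pos: [511.3, 81.5, 19.7]
orientation: [-0.234, 1.558, 0.234]
ft_force: [-1.9, -5.3, 13.5]
width: 0.5
[511.3346803   81.49507746  19.79562765] [-1.65957861 -4.47527795  9.85696299]
```

View pics/w16.png

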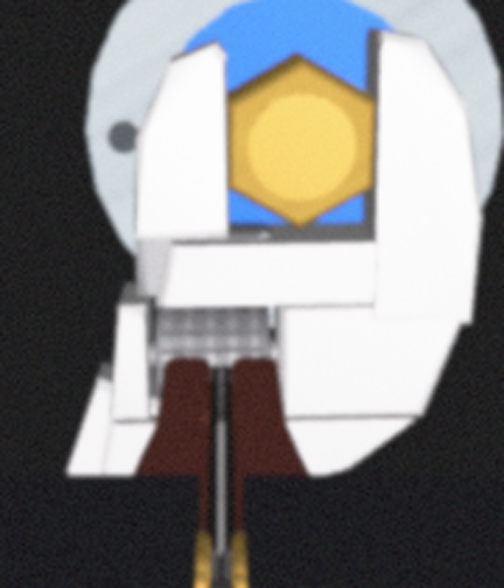

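```bash
python3 -m crank '[[[0.03,0.3,0],[0,0,0],0],[[0,0.4,0],[0,0,0],0]]';python3 -m crank '[[[0.01,0.4,0],[0,0,0],0],[[0,0.4,0],[0,0,0],0]]';python3 -m crank '[[[-0.5,0,0],[0,0,0],0],[[-0.2,-1,0],[0,0,0],0],[[0.2,-0.5,0],[0,0,0],0],[[0.4,0,0],[0,0,0],0],[[0.08,0,0],[0,0,0],0]]';
python3 - <<'E'
from h import *
im=get_image("wrist")
c=im["pixels"][120:330,200:380,::-1];cv2.imwrite("pics/w17.png",cv2.resize(c,None,fx=2.8,fy=2.8,interpolation=cv2.INTER_CUBIC))
print(tool()[0],tool()[2]["ft_force"])
E
```

```text
t: 19.48
ee_pos: [509.5, 87.3, 19.9]
orientation: [-0.236, 1.557, 0.233]
ft_force: [0.2, -12.2, 12.6]
width: 0.4
t: 19.73
ee_pos: [507.0, 94.7, 19.8]
orientation: [-0.237, 1.558, 0.233]
ft_force: [0.4, -15.2, 14.2]
width: 0.5
t: 20.35
ee_pos: [511.2, 81.7, 19.6]
orientation: [-0.235, 1.558, 0.234]
ft_force: [-2.4, -3.5, 16.6]
width: 0.4
[511.19130576  81.73094773  19.71123633] [-1.46651227 -4.35693691 13.14261382]
```

View pics/w17.png

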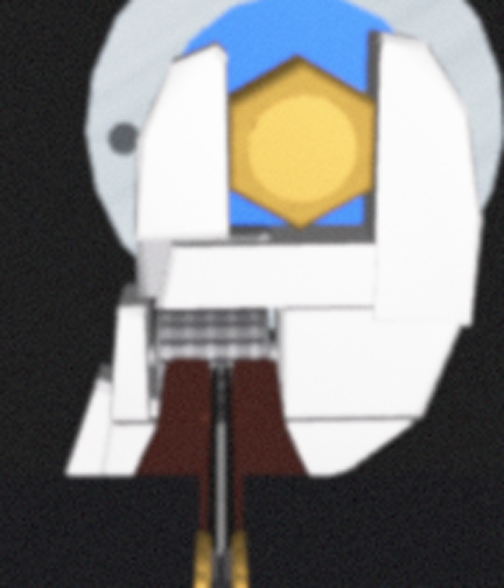

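Drag force reached 15 N with no jaw motion, and w17 shows both faces on the flats, so the jaw is snug and the finger is slipping. I'll lift and go to the handle end.

```bash
python3 -m crank '[[[-1,0,0],[0,0,0],0],[[-4,0,0],[0,0,0],4],[[0,0,0],[7.5,0,0],5],[[0,0,0],[7.5,0,0],5],[[0,0,0],[7.5,0,0],5]]'
python3 - <<'E'
from h import *
print(delta([494.3,-36.3,70],np.radians(-5.4)))
E
```

```text
t: 21.02
ee_pos: [510.8, 82.2, 69.5]
orientation: [0.077, 1.57, -0.077]
ft_force: [-0.9, 0.9, 0.0]
width: 37.4
(array([ -0.054, -11.956,  -0.472]), array([-0.24, -0.01, -0.  ]))
```

```bash
python3 -m crank '[[[0,-5,-0.2],[0,0,0],5],[[0,-5,-0.2],[0,0,0],5],[[0,-2,0],[0,0,0],5],[[0,0,0],[0,0,0],5]]'
python3 - <<'E'
from h import *
im=get_image("wrist");np.save("im18.npy",im,allow_pickle=True);p=tool()[0];print(p)
cv2.imwrite("pics/w18.png",im["pixels"][:,:,::-1])
E
```

```text
t: 21.52
ee_pos: [495.4, -38.0, 69.3]
orientation: [0.076, 1.57, -0.076]
ft_force: [-0.1, 1.2, -0.3]
width: 50.2
[495.51090672 -37.19880168  69.35165277]
```

View pics/w18.png

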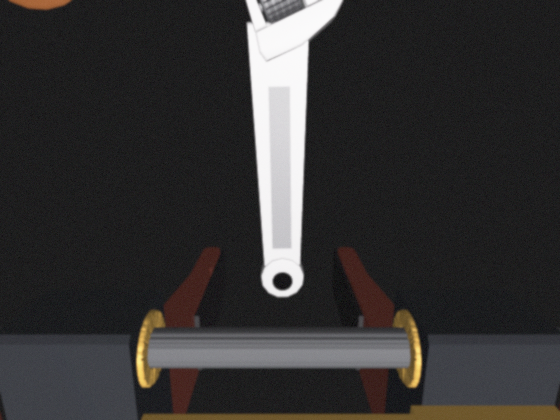

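```bash
python3 - <<'E'
from h import *
im=np.load("im18.npy",allow_pickle=True).item()
print(tray(im,[[282,281],[279.3,88],[282,248]],56))
E
```

```text
[[  2.21868294 -33.55966277]
 [  0.44494963  82.53774009]
 [  2.16409575 -11.34081715]]
```

```bash
python3 -m crank '[[[2.5,0,0.18],[-1,0,0],5],[[2.5,0,0],[0,0,0],5],[[1.6,0,0],[0,0,0],5],[[0,0,0],[0,0,0],2],[[0,0,0],[0,0,0],1.5]]'; python3 -m crank '[[[0,0,0],[0,0,0],1.5],[[0,0,0],[0,0,0],1.5],[[0,0,0],[0,0,0],1.5],[[0,0,0],[0,0,0],1.5]]'
python3 - <<'E'
from h import *
im=get_image("wrist");np.save("im19.npy",im,allow_pickle=True);p,T,o=tool();print(p,o["ft_force"],o["moment"],o["width"])
print((np.array([509.8,128,0])-p)@T)
cv2.imwrite("pics/w19.png",im["pixels"][:,:,::-1])
E
```

```text
t: 22.2
ee_pos: [497.8, -36.9, 3.8]
orientation: [0.06, 1.569, -0.06]
ft_force: [-0.2, -0.0, 0.1]
width: 33.3
t: 22.7
ee_pos: [497.7, -37.2, 4.0]
orientation: [0.06, 1.569, -0.06]
ft_force: [-1.8, 1.3, 6.9]
width: 21.9
[497.76031289 -37.18288941   4.03406239] [-1.52506329  1.80807829  6.23739412] [0.17655159 0.11609886 0.02189056] 21.700454765056147
[  4.04371435 165.61940247  -0.69034532]
```

View pics/w19.png

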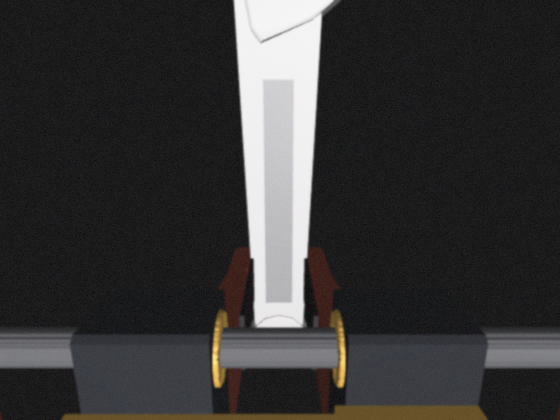

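```bash
python3 -m crank '[[[0,0.01,-0.6],[2,0,0],1.5],[[0,0.02,-0.86],[3,0,0],1.5],[[0,0.02,-0.86],[3,0,0],1.5]]'; python3 -m crank '[[[0,0.02,-0.86],[3,0,0],1.5],[[0,0.02,-0.86],[3,0,0],1.5]]'
python3 - <<'E'
from h import *
p,T,o=tool();print(p,o["ft_force"]@T,o["moment"],o["width"]);print((np.array([509.8,128,0])-p)@T)
E
```

```text
t: 23.12
ee_pos: [476.2, -34.1, 4.0]
orientation: [0.171, 1.56, -0.171]
ft_force: [5.0, 0.8, 3.0]
width: 21.9
t: 23.38
ee_pos: [459.5, -29.6, 4.0]
orientation: [0.253, 1.552, -0.253]
ft_force: [3.9, 0.4, 3.2]
width: 21.8
[459.52212995 -29.64895356   4.01639488] [-3.15193953  1.60974974  3.54734487] [-0.034153   -0.61410561  0.51686278] 21.82535749104988
[  4.10957397 165.45318982  -2.35405687]
```

```bash
python3 -m crank '[[[0,0.02,-0.86],[3,0,0],1.5],[[0,0.02,-0.86],[3,0,0],1.5],[[0,0.02,-0.86],[3,0,0],1.5]]'; python3 -m crank '[[[0,0.02,-0.86],[3,0,0],1.5],[[0,0.01,-0.58],[2,0,0],1.5]]'
python3 - <<'E'
from h import *
p,T,o=tool();print(p,o["ft_force"]@T,o["moment"],o["width"]);print((np.array([509.8,128,0])-p)@T)
E
```

```text
t: 23.75
ee_pos: [435.7, -19.8, 4.0]
orientation: [0.376, 1.534, -0.376]
ft_force: [3.6, -3.2, 2.7]
width: 21.6
t: 24.0
ee_pos: [423.0, -12.7, 4.0]
orientation: [0.444, 1.521, -0.443]
ft_force: [2.2, -5.7, 4.1]
width: 21.5
[422.96966898 -12.68910634   4.00763496] [-4.10705449 -3.58134592  4.94186095] [-0.95983431 -0.41027213  0.50366942] 21.519190547899708
[  4.20054629 165.30688514  -2.23188302]
```

```bash
python3 -m crank '[[[0,0,-0.29],[1,0,0],1.5],[[0,0,-0.29],[1,0,0],1.5]]'; python3 - <<'E'
from h import *
p,T,o=tool();print(o["ft_force"]@T,o["moment"]);print((np.array([509.8,128,0])-p)@T)
E
python3 -m crank '[[[0,0,-0.29],[1,0,0],1.5],[[0,0,0],[0,0,0],1.5]]'; python3 - <<'E'
from h import *
p,T,o=tool();print(o["ft_force"]@T,o["moment"]);print((np.array([509.8,128,0])-p)@T)
E
```

```text
t: 24.25
ee_pos: [418.2, -9.6, 4.0]
orientation: [0.47, 1.515, -0.47]
ft_force: [3.0, -6.3, 5.8]
width: 21.7
[-5.77650202 -3.54267061  6.03284805] [-0.99956516 -0.43166081  0.45785138]
[  4.20904029 165.27881947  -2.20825934]
t: 24.5
ee_pos: [415.6, -7.9, 4.0]
orientation: [0.484, 1.513, -0.483]
ft_force: [1.2, -4.3, 6.2]
width: 21.8
[-6.14673392 -2.81784683  3.45616774] [-0.70863137 -0.30184742  0.42405527]
[  4.1973415  165.33014103  -1.93938618]
```

```bash
python3 -m crank '[[[-0.02,0,-0.29],[1,0,0],1.5],[[0,0,0],[0,0,0],1.5]]'; python3 - <<'E'
from h import *
p,T,o=tool();print(o["ft_force"]@T,o["moment"]);print((np.array([509.8,128,0])-p)@T)
E
python3 -m crank '[[[0,0,-0.29],[1,0,0],1.5],[[0,0,0],[0,0,0],1.5]]'; python3 - <<'E'
from h import *
p,T,o=tool();print(o["ft_force"]@T,o["moment"]);print((np.array([509.8,128,0])-p)@T)
E
```

```text
t: 24.75
ee_pos: [412.8, -6.0, 4.0]
orientation: [0.498, 1.511, -0.497]
ft_force: [2.4, -3.0, 6.3]
width: 21.8
[-6.24697593 -0.96664844  3.66961855] [-0.666992   -0.42701547  0.33081127]
[  4.16771579 165.35051933  -1.48930973]
t: 25.0
ee_pos: [410.6, -4.3, 4.0]
orientation: [0.511, 1.507, -0.511]
ft_force: [1.5, -4.5, 7.1]
width: 22.1
[-7.07961546 -2.67177748  3.95556488] [-0.77241261 -0.4423204   0.2681093 ]
[  4.1915454  165.32510973  -1.57587651]
```

```bash
python3 -m crank '[[[-0.03,0,-0.29],[1,0,0],1.5],[[0,0,-0.29],[1,0,0],1.5]]'; python3 - <<'E'
from h import *
p,T,o=tool();print(o["ft_force"]@T,o["moment"]);print((np.array([509.8,128,0])-p)@T)
E
python3 -m crank '[[[0,0,-0.29],[1,0,0],1.5],[[0,0,0],[0,0,0],1.5]]'; python3 - <<'E'
from h import *
p,T,o=tool();print(o["ft_force"]@T,o["moment"]);print((np.array([509.8,128,0])-p)@T)
E
```

```text
t: 25.25
ee_pos: [405.7, -0.5, 4.0]
orientation: [0.539, 1.501, -0.539]
ft_force: [3.6, -2.6, 2.1]
width: 21.6
[-2.11355494  0.26539216  4.39768643] [-0.58738306 -0.65996901  0.29587063]
[  4.17171355 165.3803645   -1.29270485]
t: 25.5
ee_pos: [403.2, 1.6, 4.0]
orientation: [0.552, 1.499, -0.552]
ft_force: [3.0, -0.4, 4.6]
width: 21.7
[-4.63894542  1.59340007  2.53339711] [-0.09813277 -0.66571985  0.14126656]
[  4.13060885 165.40891583  -0.7986928 ]
```

```bash
python3 -m crank '[[[0,0,-0.29],[1,0,0],1.5],[[0,0,0],[0,0,0],1.5]]'; python3 - <<'E'
from h import *
p,T,o=tool();print(o["ft_force"]@T,o["moment"]);print((np.array([509.8,128,0])-p)@T)
E
python3 -m crank '[[[0,0,-0.29],[1,0,0],1.5],[[0,0,0],[0,0,0],1.5]]'; python3 - <<'E'
from h import *
p,T,o=tool();print(o["ft_force"]@T,o["moment"]);print((np.array([509.8,128,0])-p)@T)
im=get_image("wrist");cv2.imwrite("pics/w20.png",im["pixels"][:,:,::-1])
im=get_image("top");cv2.imwrite("pics/t20.png",cv2.resize(im["pixels"][160:320,150:350,::-1],None,fx=3.7,fy=3.7,interpolation=cv2.INTER_CUBIC))
E
```

```text
t: 25.75
ee_pos: [401.3, 3.3, 4.0]
orientation: [0.566, 1.494, -0.565]
ft_force: [4.7, -1.9, 4.0]
width: 21.9
[-3.95168434  1.64152111  4.76349154] [-0.43204679 -0.77624425  0.27364747]
[  4.19220198 165.28774287  -1.16761331]
t: 26.0
ee_pos: [399.5, 5.1, 4.0]
orientation: [0.579, 1.49, -0.578]
ft_force: [5.2, -4.5, 2.5]
width: 21.8
[-2.43820332  0.20185095  6.86329557] [-0.7449817  -0.95189942  0.41465779]
[  4.23743214 165.16398664  -1.42279082]
```

View pics/w20.png

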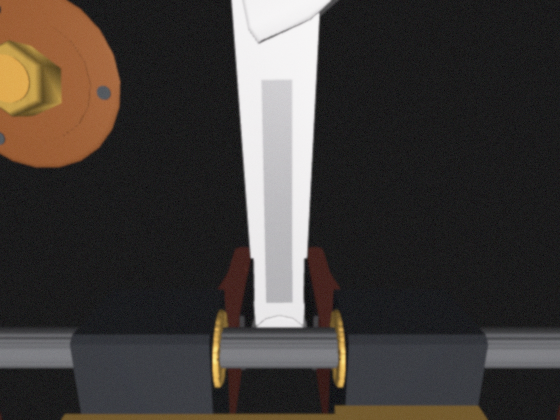

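View pics/t20.png

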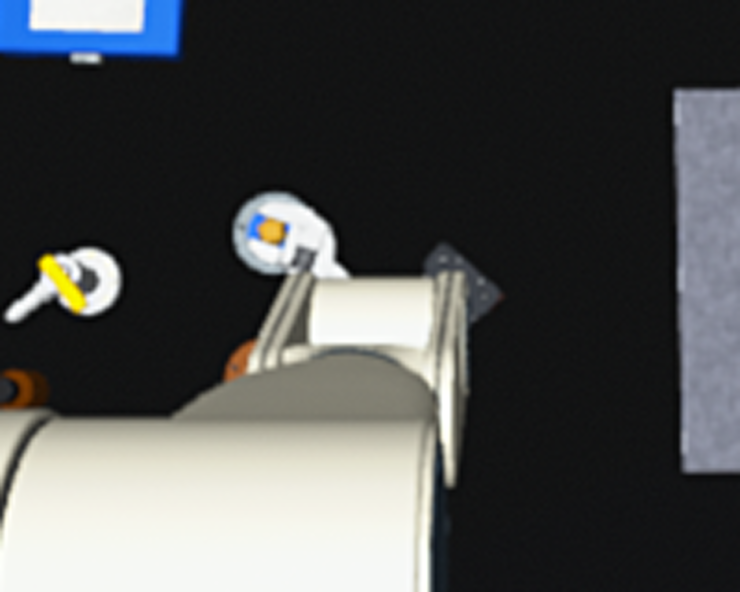

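```bash
python3 -m crank '[[[0,0,-0.2],[0.7,0,0],1.5],[[0,0,0],[0,0,0],1.5]]'; python3 - <<'E'
from h import *
p,T,o=tool();print(o["ft_force"]@T,o["moment"]);print((np.array([509.8,128,0])-p)@T)
E
```

```text
t: 26.35
ee_pos: [397.8, 6.2, 4.0]
orientation: [0.588, 1.488, -0.588]
ft_force: [5.0, -6.3, 3.5]
width: 22.1
[-3.48003691 -1.17336986  7.90169127] [-1.14396453 -0.86235636  0.31266684]
[  4.17436014 165.39484677  -1.42125331]
```

```bash
python3 -m crank '[[[0,0,-0.2],[0.7,0,0],1.5],[[0,0,0],[0,0,0],1.5]]'; python3 - <<'E'
from h import *
p,T,o=tool();print(o["ft_force"]@T,o["moment"]);print((np.array([509.8,128,0])-p)@T)
E
python3 -m crank '[[[0,0,-0.15],[0.4,0,0],1.5],[[0,0,0],[0,0,0],1.5]]'; python3 - <<'E'
from h import *
p,T,o=tool();print(o["ft_force"]@T,o["moment"]);print((np.array([509.8,128,0])-p)@T)
E
```

```text
t: 26.6
ee_pos: [396.5, 7.5, 4.0]
orientation: [0.598, 1.485, -0.597]
ft_force: [4.6, -7.1, 2.6]
width: 21.3
[-2.63138921 -1.94533312  8.29772106] [-1.29550963 -0.87506945  0.36365994]
[  4.21634493 165.38051876  -1.56429554]
t: 26.85
ee_pos: [395.5, 8.7, 4.0]
orientation: [0.603, 1.483, -0.603]
ft_force: [5.3, -4.3, 2.8]
width: 21.6
[-2.83013806  0.59667274  6.85110558] [-0.81297687 -0.89803992  0.29203656]
[  4.2569558  165.24163209  -1.25820179]
```

```bash
python3 - <<'E'
from h import *
p,T,o=tool();print(np.degrees(np.arctan2(T[1,2],T[0,2])))
im=get_image("side");print(proj(im,[[509.8,128,16]]))
cv2.imwrite("pics/s21.png",cv2.resize(im["pixels"][220:330,180:360,::-1],None,fx=4.4,fy=4.4,interpolation=cv2.INTER_CUBIC))
im=get_image("top")
cv2.imwrite("pics/t21.png",cv2.resize(im["pixels"][195:255,195:265,::-1],None,fx=9,fy=9,interpolation=cv2.INTER_CUBIC))
im=get_image("wrist");cv2.imwrite("pics/w21.png",im["pixels"][:,:,::-1])
E
```

```text
-44.20560252210048
[[250.69898169 266.96948489]]
```

View pics/s21.png

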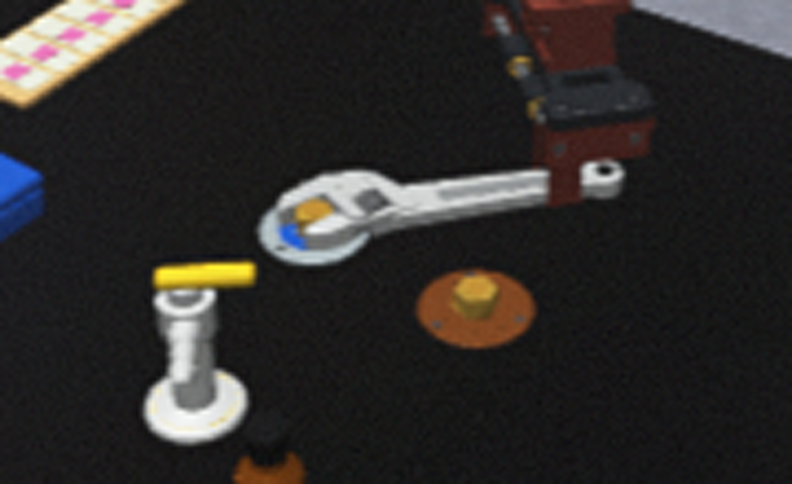

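View pics/t21.png

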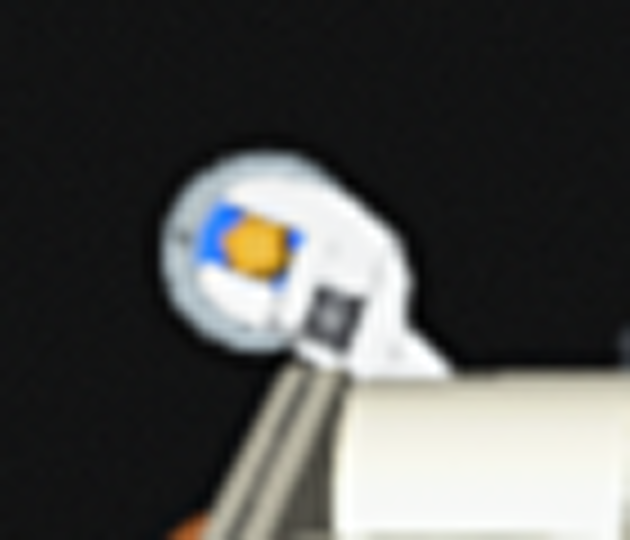

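View pics/w21.png

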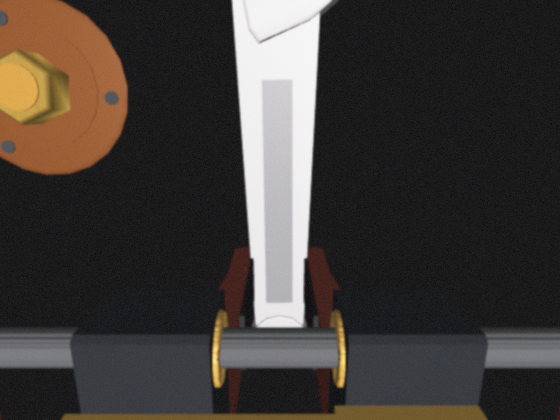

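```bash
python3 -m crank '[[[0,0,-0.29],[1,0,0],1.5],[[0,0,0],[0,0,0],1.5]]'; python3 - <<'E'
from h import *
p,T,o=tool();print(o["ft_force"]@T,o["moment"],np.degrees(np.arctan2(T[1,2],T[0,2])));print((np.array([509.8,128,0])-p)@T)
E
python3 -m crank '[[[0,0,-0.2],[0,0,0],1.5],[[0,0,0],[0,0,0],1.5]]'; python3 - <<'E'
from h import *
p,T,o=tool();print(o["ft_force"]@T,o["moment"],np.degrees(np.arctan2(T[1,2],T[0,2])));print((np.array([509.8,128,0])-p)@T)
E
```

```text
t: 27.25
ee_pos: [393.5, 10.8, 4.0]
orientation: [0.617, 1.479, -0.616]
ft_force: [5.6, -4.1, 3.1]
width: 21.7
[-3.06974396  1.1134303   6.85272471] [-0.77949048 -0.92137464  0.32274293] -45.20265420565954
[  4.27809628 165.10840722  -1.21839159]
t: 27.5
ee_pos: [392.4, 12.0, 4.0]
orientation: [0.618, 1.479, -0.616]
ft_force: [5.8, -7.1, 2.6]
width: 21.4
[-2.59690949 -0.86685835  9.13702477] [-1.30276218 -1.0835992  -0.05350166] -45.24342213165199
[  4.34551965 165.01096992   0.32487253]
```

```bash
python3 -m crank '[[[0,0,0],[0,0,0],3.5],[[0,0,0],[0,0,0],5],[[-2.5,0,0],[0,0,0],5],[[-3,0,0],[0,0,0],5]]'; python3 -m crank '[[[0,4,0],[0,0,0],5],[[0,4,0],[0,0,0],5],[[0,0,0],[0,0,0],5]]'
python3 - <<'E'
from h import *
im=get_image("wrist");np.save("im22.npy",im,allow_pickle=True);p,T,o=tool();print(p,np.degrees(np.arctan2(T[1,2],T[0,2])))
cv2.imwrite("pics/w22.png",im["pixels"][:,:,::-1])
q=proj(im,[[509.8,128,16]])[0];print(q);c=im["pixels"][20:140,190:350,::-1];cv2.imwrite("pics/w22c.png",cv2.resize(c,None,fx=5,fy=5,interpolation=cv2.INTER_CUBIC))
E
```

```text
t: 28.0
ee_pos: [387.9, 12.5, 58.5]
orientation: [0.616, 1.487, -0.62]
ft_force: [-0.2, 0.2, 0.2]
width: 49.8
t: 28.38
ee_pos: [448.0, 70.1, 58.6]
orientation: [0.615, 1.483, -0.616]
ft_force: [-0.2, 0.0, -0.5]
width: 49.4
[446.16118398  69.21222948  58.2263041 ] -45.13133253223013
[283.74968626  82.28550926]
```

View pics/w22.png

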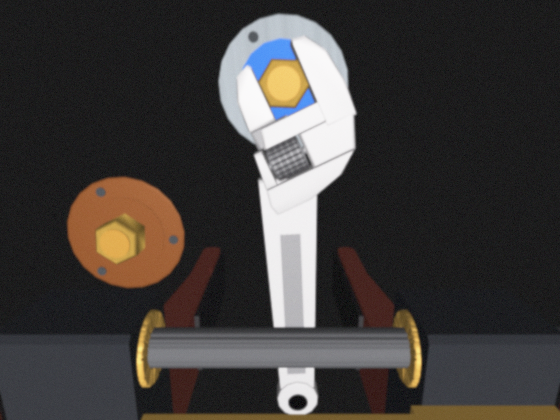

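View pics/w22c.png

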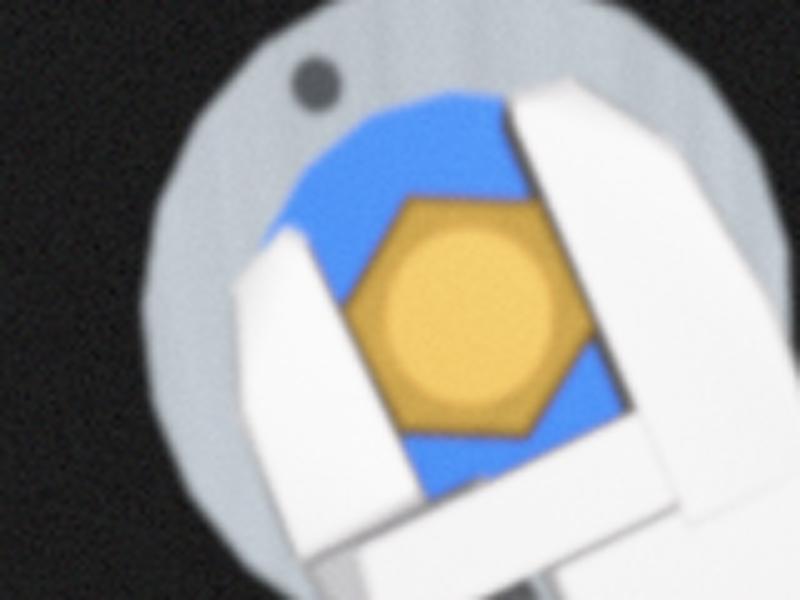

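```bash
python3 - <<'E'
from h import *
im=np.load("im22.npy",allow_pickle=True).item()
C=np.array([[408,197],[543,203],[596,335],[528,437],[402,433],[345,307]])/5+[190,20]-.4
q=ray(im,C,14)[:,:2];ce=q.mean(0);r=q-ce;an=np.degrees(np.arctan2(r[:,1],r[:,0]))
print(ce,np.linalg.norm(r,axis=1).round(1),(an%60).round(1),(an%60).mean())
P=np.array([[508,100],[632,410],[298,228],[425,497]])/5+[190,20]-.4
w=ray(im,P,16)[:,:2];d=w[0]-w[1];print("fixed face yaw",np.degrees(np.arctan2(d[1],d[0])))
d=w[2]-w[3];print("sliding yaw",np.degrees(np.arctan2(d[1],d[0])))
b=ray(im,[[297.5,402],[290.5,235]],14)[:,:2];d=b[0]-b[1];print("handle",np.degrees(np.arctan2(d[1],d[0])))
E
```

```text
[509.43143182 127.64890494] [13.6 13.6 13.2 13.3 13.4 13.1] [13.2 11.8  8.4 12.5 12.5  9.3] 11.285815995612582
fixed face yaw 68.79002217441476
sliding yaw 70.6936829080834
handle -132.35237126087512
```

```bash
python3 - <<'E'
from h import *
im=np.load("im22.npy",allow_pickle=True).item()
b=ray(im,[[297.5,400]],14)[0,:2];c=np.array([509.6,127.8]);d=b-c;print("boss",b,np.linalg.norm(d),np.degrees(np.arctan2(d[1],d[0])))
u=d/np.linalg.norm(d);t=c+163*u;h=np.arctan2(d[1],d[0]);print(delta([*t,58],h+np.pi/2))
E
```

```text
boss [376.19456543 -18.95978543] 198.33165303123099 -132.27100584672573
(array([ 0.039, -7.65 ,  1.137]), array([-2.86, -0.13,  0.14]))
```

```bash
python3 -m crank '[[[0,-4,0.55],[-1.4,0,0],5],[[0,-3.65,0.55],[-1.4,0,0],5],[[2.5,0,0],[0,0,0],5],[[2.6,0,0],[0,0,0],3.5],[[0.3,0,0],[0,0,0],1.5]]'; python3 -m crank '[[[0,0,0],[0,0,0],1.5],[[0,0,0],[0,0,0],1.5],[[0,0,0],[0,0,0],1.5]]'
python3 - <<'E'
from h import *
p,T,o=tool();d=(p-[509.6,127.8,0]);print(o["ft_force"]@T,o["moment"],np.degrees(np.arctan2(d[1],d[0])),np.degrees(np.arctan2(T[1,2],T[0,2])))
E
```

```text
t: 29.05
ee_pos: [398.4, 6.0, 3.6]
orientation: [0.578, 1.498, -0.582]
ft_force: [-0.6, -0.2, -0.1]
width: 33.3
t: 29.42
ee_pos: [400.7, 6.5, 5.2]
orientation: [0.578, 1.494, -0.579]
ft_force: [-3.5, -2.3, -0.9]
width: 21.7
[ 0.93013753 -4.07259634 -1.06908408] [-0.46576416  0.7340739   0.12121877] -131.91052201890565 -42.376232790779675
```

```bash
cat > f.py <<'E'
from h import *
p,T,o=tool();d=(p-[509.6,127.8,0]);print((o["ft_force"]@T).round(1),o["moment"].round(2),"bearing",np.degrees(np.arctan2(d[1],d[0])).round(2),np.degrees(np.arctan2(T[1,2],T[0,2])).round(2))
E
for i in 1; do :; done
python3 -m crank '[[[0,0,-0.29],[1,0,0],1.5],[[0,0,0],[0,0,0],1.5]]' >/dev/null; python3 f.py
python3 -m crank '[[[0,0,-0.29],[1,0,0],1.5],[[0,0,0],[0,0,0],1.5]]' >/dev/null; python3 f.py
python3 -m crank '[[[0,0,-0.29],[1,0,0],1.5],[[0,0,0],[0,0,0],1.5]]' >/dev/null; python3 f.py
```

```text
[ 0.9 -6.3  1.4] [-1.    0.64  0.22] bearing -132.81 -43.36
[ 0.7 -7.3  4.8] [-1.52  0.54  0.31] bearing -133.67 -44.34
[ 0.7 -9.3  6.5] [-2.02  0.37  0.31] bearing -134.57 -45.32
```

```bash

python3 -m crank '[[[0,-0.08,-0.29],[1,0,0],1.5],[[0,0,0],[0,0,0],1.5]]' >/dev/null; python3 f.py
python3 -m crank '[[[0,0,-0.29],[1,0,0],1.5],[[0,0,0],[0,0,0],1.5]]' >/dev/null; python3 f.py
```

```text
[ 0.9 -7.3  8.1] [-1.96  0.09  0.47] bearing -135.29 -46.31
[ 1.8 -3.5  4.3] [-0.93  0.12  0.42] bearing -136.38 -47.33
```

```bash
python3 -m crank '[[[0,0,0],[0,0,0],3.5],[[0,0,0],[0,0,0],5],[[-2.5,0,0],[0,0,0],5],[[-3,0,0],[0,0,0],5]]'; python3 -m crank '[[[0,4,0],[0,0,0],5],[[0,4,0],[0,0,0],5],[[0,0,0],[0,0,0],5]]'
python3 - <<'E'
from h import *
im=get_image("wrist");np.save("im23.npy",im,allow_pickle=True);p,T,o=tool();print(p,np.degrees(np.arctan2(T[1,2],T[0,2])))
c=im["pixels"][20:140,190:350,::-1];cv2.imwrite("pics/w23c.png",cv2.resize(c,None,fx=5,fy=5,interpolation=cv2.INTER_CUBIC))
cv2.imwrite("pics/w23.png",im["pixels"][:,:,::-1])
E
```

```text
t: 31.18
ee_pos: [390.7, 16.3, 60.4]
orientation: [0.646, 1.473, -0.647]
ft_force: [1.0, -1.1, 0.1]
width: 49.7
t: 31.55
ee_pos: [452.6, 71.9, 60.6]
orientation: [0.646, 1.47, -0.643]
ft_force: [-1.0, -0.1, -0.2]
width: 50.1
[450.39844915  70.95013111  60.07780985] -47.307082785178885
```

View pics/w23c.png

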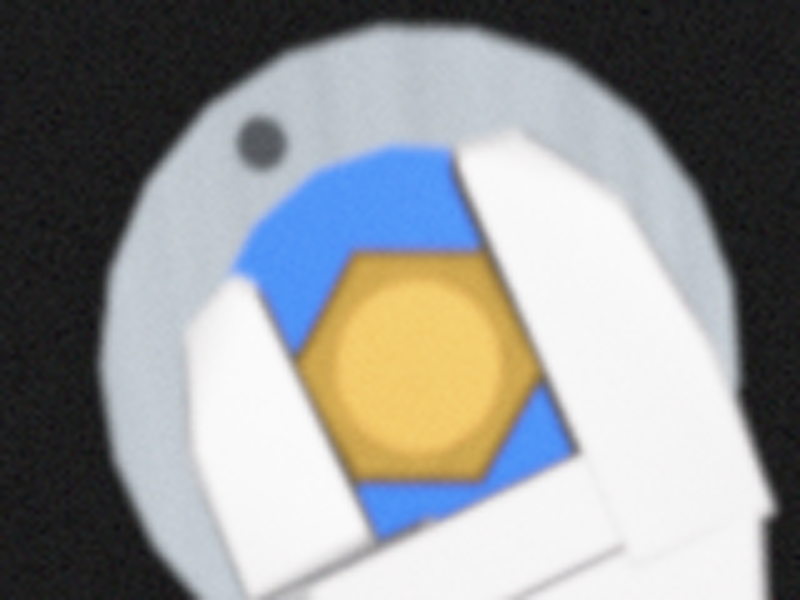

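View pics/w23.png

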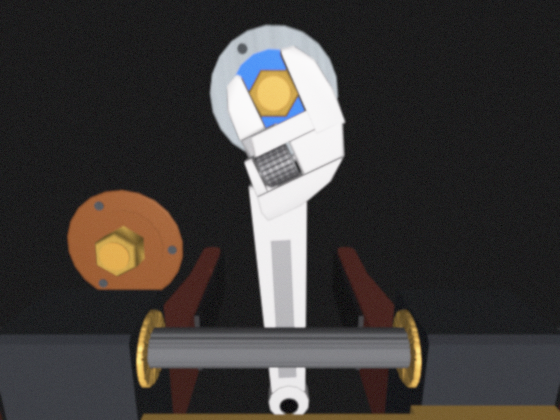

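```bash
python3 - <<'E'
from h import *
im=np.load("im23.npy",allow_pickle=True).item()
C=np.array([[352,252],[484,250],[541,380],[485,481],[357,481],[298,358]])/5+[190,20]-.4
q=ray(im,C,14)[:,:2];ce=q.mean(0);r=q-ce;an=np.degrees(np.arctan2(r[:,1],r[:,0]))
print(ce,np.linalg.norm(r,axis=1).round(1),(an%60).round(1),(an%60).mean())
b=ray(im,[[288.5,404]],14)[0,:2];c=ce;d=b-c;print("boss",b,np.linalg.norm(d),np.degrees(np.arctan2(d[1],d[0])))
# automatic edge-based orientation both images
for f in ("im5","im6","im22","im23"):
    im=np.load(f+".npy",allow_pickle=True).item();hsv=cv2.cvtColor(im["pixels"],cv2.COLOR_RGB2HSV)
    m=((hsv[:,:,0]>10)&(hsv[:,:,0]<32)&(hsv[:,:,1]>90)&(hsv[:,:,2]>80)).astype(np.uint8);m[:,:215]=0;m[140:]=0
    cs,_=cv2.findContours(m,cv2.RETR_EXTERNAL,cv2.CHAIN_APPROX_NONE);k=max(cs,key=cv2.contourArea)[:,0].astype(float)
    q=ray(im,k,14)[:,:2];mu=q.mean(0);r=q-mu
    # moments of filled polygon: 6-fold phase
    th=np.arctan2(r[:,1],r[:,0]);R_=np.hypot(*r.T);o=np.argsort(th);th=th[o];R_=R_[o]
    g=np.linspace(-np.pi,np.pi,720,endpoint=False);Ri=np.interp(g,th,R_,period=2*np.pi)
    print(f,mu.round(1),"corner phase",(np.degrees(np.angle(np.sum(Ri*np.exp(6j*g))))/6)%60,Ri.min().round(1),Ri.max().round(1))
E
```

```text
[509.41020329 127.7593198 ] [13.5 13.6 12.9 13.5 13.4 12.9] [13.9 12.8  7.4 13.9 12.4  8.2] 11.431048433987696
boss [370.43906012 -13.21282587] 197.95485467100457 -134.59046331897233
im5 [509.7 127.9] corner phase 47.31605545362344 10.8 13.0
im6 [509.7 128.2] corner phase 47.14687941733619 11.0 13.1
im22 [509.6 128. ] corner phase 11.022142582154908 10.6 13.1
im23 [509.5 127.9] corner phase 11.05357631142604 10.9 13.2
```

The cap corner phase is 11.0° in both pictures, before and after the second 8 N push. It has turned 36.2° (0.63 rad) and no longer moves, so it is up hard. Next I back off the worm.

```bash
python3 - <<'E'
from h import *
im=np.load("im23.npy",allow_pickle=True).item()
w=ray(im,[[277,165.5]],20)[0];print(w)
X=np.radians(68.3);ny=X-np.pi/2;M=downM(ny);t=w+9*M[:,1];t[2]=27;print(delta(t,ny))
E
```

```text
[483.06170029 100.96459556  20.        ]
(array([ 3.312,  5.245, -0.382]), array([-25.61,   0.04,  -0.04]))
```

```bash
python3 -m crank '[[[0,2.7,-0.2],[0,0,0],0],[[0,2.5,-0.2],[0,0,0],0],[[0,0,0],[-8.5,0,0],0],[[1.5,0,0],[-8.5,0,0],0],[[1.3,0,0],[-8.6,0,0],0]]'; python3 -m crank '[[[0,0,0],[0,0,0],0],[[0,0,0],[0,0,0],0]]'
python3 - <<'E'
from h import *
im=get_image("wrist")
print(tool()[0],tool()[2]["width"])
cv2.imwrite("pics/w24.png",im["pixels"][:,:,::-1])
E
```

```text
t: 32.22
ee_pos: [483.9, 107.6, 31.4]
orientation: [0.295, 1.552, -0.296]
ft_force: [-0.9, 0.1, 0.2]
width: 3.2
t: 32.48
ee_pos: [484.9, 108.0, 32.1]
orientation: [0.301, 1.55, -0.301]
ft_force: [0.0, 1.1, 0.0]
width: 0.8
[485.24588124 108.08247167  32.25627597] 0.09554011166591249
```

View pics/w24.png

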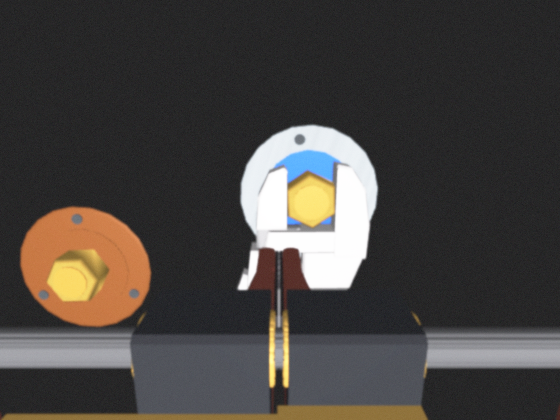

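```bash
python3 -m crank '[[[0.8,0,0.1],[0,0,0],0],[[0.35,0,0],[0,0,0],0],[[0.1,0,0],[0,0,0],0],[[0,0,0],[0,0,0],0]]'; python3 -m crank '[[[0.1,0,0],[0,0,0],0],[[0,0,0],[0,0,0],0]]'
```

```text
t: 33.02
ee_pos: [486.5, 108.0, 19.9]
orientation: [0.299, 1.55, -0.299]
ft_force: [-2.3, -1.6, 10.9]
width: 0.6
t: 33.28
ee_pos: [486.5, 108.0, 19.5]
orientation: [0.299, 1.55, -0.299]
ft_force: [-4.4, -1.4, 19.7]
width: 0.5
```

```bash
python3 -m crank '[[[-0.06,-0.3,0],[0,0,0],0],[[0,-0.4,0],[0,0,0],0],[[0,-0.4,0],[0,0,0],0],[[0,-0.4,0],[0,0,0],0],[[0,-0.4,0],[0,0,0],0]]'; python3 -m crank '[[[-0.5,0,0],[0,0,0],0],[[-0.5,0,0],[0,0,0],0],[[0,0.8,0],[0,0,0],0],[[0,0,0],[0,0,0],0]]'
python3 - <<'E'
from h import *
im=get_image("wrist");print(tool()[0])
c=im["pixels"][120:330,200:380,::-1];cv2.imwrite("pics/w25.png",cv2.resize(c,None,fx=2.8,fy=2.8,interpolation=cv2.INTER_CUBIC))
E
```

```text
t: 33.9
ee_pos: [479.9, 91.0, 19.7]
orientation: [0.3, 1.549, -0.298]
ft_force: [-1.3, 4.3, 7.9]
width: 0.4
t: 34.4
ee_pos: [482.7, 98.4, 29.0]
orientation: [0.298, 1.55, -0.298]
ft_force: [0.0, -0.3, -0.1]
width: 0.4
[482.38766756  98.14682882  28.85251956]
```

View pics/w25.png

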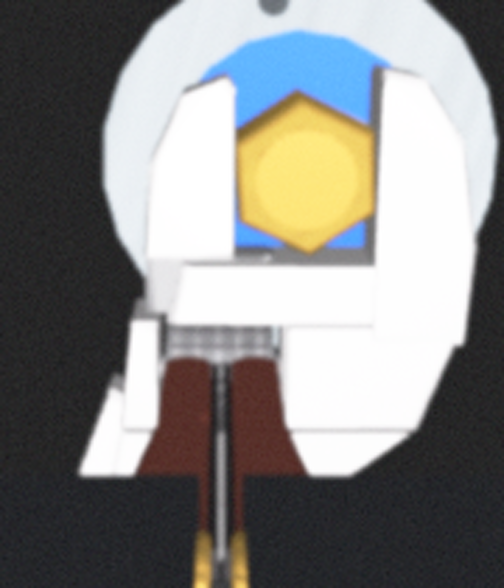

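```bash
python3 -m crank '[[[0,0.9,0],[0,0,0],0],[[0.8,0,0],[0,0,0],0],[[0.18,0,0],[0,0,0],0],[[0,0,0],[0,0,0],0]]'; python3 -m crank '[[[0,-0.3,0],[0,0,0],0],[[0,-0.4,0],[0,0,0],0],[[0,-0.4,0],[0,0,0],0],[[0,-0.4,0],[0,0,0],0],[[0,-0.4,0],[0,0,0],0]]'; python3 -m crank '[[[-0.5,0,0],[0,0,0],0],[[-0.5,0,0],[0,0,0],0],[[0,0.8,0],[0,0,0],0],[[0,0,0],[0,0,0],0]]'
python3 - <<'E'
from h import *
im=get_image("wrist");print(tool()[0])
c=im["pixels"][120:330,200:380,::-1];cv2.imwrite("pics/w26.png",cv2.resize(c,None,fx=2.8,fy=2.8,interpolation=cv2.INTER_CUBIC))
E
```

```text
t: 34.95
ee_pos: [486.4, 106.6, 19.8]
orientation: [0.299, 1.549, -0.298]
ft_force: [-1.4, 2.4, 13.4]
width: 0.7
t: 35.58
ee_pos: [479.7, 89.2, 19.6]
orientation: [0.3, 1.548, -0.297]
ft_force: [1.3, 1.3, 2.3]
width: 0.2
t: 36.08
ee_pos: [482.0, 96.5, 29.2]
orientation: [0.298, 1.55, -0.298]
ft_force: [0.2, -0.0, -0.2]
width: 0.2
[481.63886633  96.28136828  29.07849535]
```

View pics/w26.png

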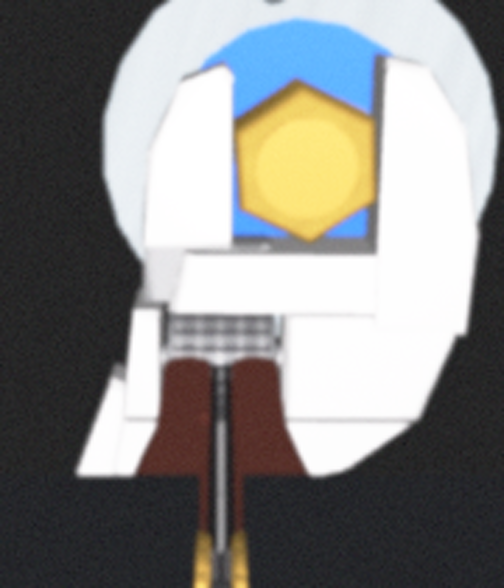

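```bash
python3 - <<'E'
from h import *
print(delta([450,67,60],np.radians(-44.5)))
E
```

```text
(array([-3.092, -3.893, -1.853]), array([22.74,  0.  , -0.  ]))
```

```bash
python3 -m crank '[[[-3.1,0,0],[0,0,0],5],[[0,-3.9,-1.85],[0,0,0],5],[[0,0,0],[8,0,0],5],[[0,0,0],[8,0,0],5],[[0,0,0],[6.7,0,0],5]]'; python3 -m crank '[[[0,0,0],[0,0,0],5]]'
python3 - <<'E'
from h import *
im=get_image("wrist");np.save("im27.npy",im,allow_pickle=True);print(tool()[0])
cv2.imwrite("pics/w27.png",im["pixels"][:,:,::-1])
E
```

```text
t: 36.75
ee_pos: [449.7, 66.5, 60.1]
orientation: [0.61, 1.483, -0.611]
ft_force: [-0.3, 0.3, -0.7]
width: 46.8
t: 36.88
ee_pos: [449.7, 66.6, 60.1]
orientation: [0.606, 1.485, -0.606]
ft_force: [-0.0, 0.3, -0.7]
width: 50.0
[449.69607222  66.5781523   60.04216272]
```

View pics/w27.png

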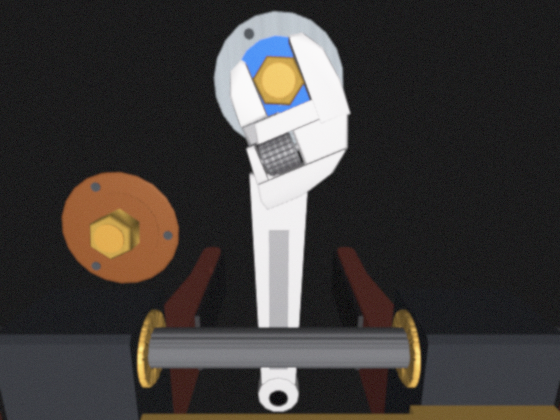

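```bash
python3 -m crank '[[[2.8,0,0],[0,0,0],5],[[2.9,0,0],[0,0,0],5],[[0,0,0],[0,0,0],2],[[0,0,0],[0,0,0],1.5],[[0,0,0],[0,0,0],1.5]]'; python3 -m crank '[[[0,0,0],[0,0,0],1.5],[[0,0,0],[0,0,0],1.5]]'; python3 -m crank '[[[-0.4,0,0],[0,0,0],1.5],[[-0.4,0,0],[0,0,0],1.5],[[0,0,0],[0,0,0],1.5]]'
```

```text
t: 37.55
ee_pos: [450.0, 66.6, 3.6]
orientation: [0.607, 1.484, -0.606]
ft_force: [0.9, 0.7, -0.0]
width: 23.3
t: 37.8
ee_pos: [450.0, 66.6, 3.6]
orientation: [0.607, 1.484, -0.607]
ft_force: [0.4, 0.5, 4.3]
width: 21.7
t: 38.17
ee_pos: [449.8, 66.5, 11.4]
orientation: [0.607, 1.484, -0.607]
ft_force: [0.7, -0.2, -3.1]
width: 21.7
```

```bash
python3 -m crank '[[[-1,0,0],[0,0,0],1.5],[[-2.5,0,0],[0,0,0],1.5],[[-3,0,0],[0,0,0],1.5],[[0,0,0],[0,0,0],1.5]]'
python3 - <<'E'
from h import *
im=get_image("wrist");np.save("im28.npy",im,allow_pickle=True);p,T,o=tool();print(p,o["ft_force"])
cv2.imwrite("pics/w28.png",im["pixels"][:,:,::-1])
for tgt in ([449,-294.7,75],):print(delta(tgt,np.radians(97.8)))
E
```

```text
t: 38.67
ee_pos: [451.2, 66.8, 78.0]
orientation: [0.609, 1.48, -0.605]
ft_force: [0.8, 0.5, -3.4]
width: 21.9
[450.35669675  66.68323528  76.88989699] [-1.04933606  0.24077636 -3.0217696 ]
(array([  0.178, -25.874,  25.23 ]), array([-1.4229e+02,  1.6000e-01,  6.0000e-02]))
```

View pics/w28.png

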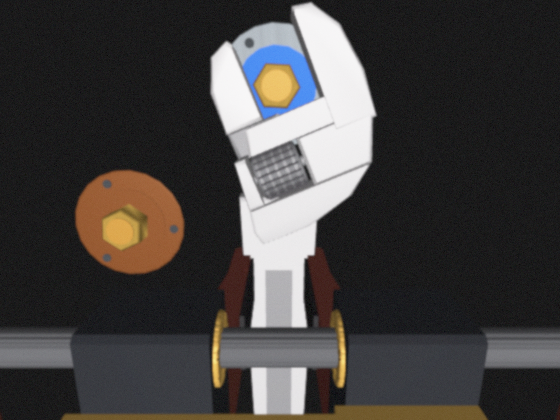

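```bash
python3 -m crank '[[[0,-1.6,1.55],[0,0,0],1.5],[[0,-3.2,3.1],[0,0,0],1.5],[[0,-3.2,3.1],[0,0,0],1.5],[[0,-3.2,3.1],[0,0,0],1.5],[[0,-3.2,3.1],[0,0,0],1.5]]';python3 -m crank '[[[0,-3.2,3.1],[0,0,0],1.5],[[0,-3.2,3.1],[0,0,0],1.5],[[0,-3.2,3.1],[0,0,0],1.5],[[0,-1.85,2.0],[-4,0,0],1.5],[[0,0,0],[-9,0,0],1.5]]';python3 -m crank '[[[0,0,0],[-10,0,0],1.5],[[0,0,0],[-10,0,0],1.5],[[0,0,0],[-10,0,0],1.5],[[0,0,0],[-10,0,0],1.5],[[0,0,0],[-10,0,0],1.5]]';python3 -m crank '[[[0,0,0],[-10,0,0],1.5],[[0,0,0],[-10,0,0],1.5],[[0,0,0],[-10,0,0],1.5],[[0,0,0],[-10,0,0],1.5],[[0,0,0],[-10,0,0],1.5]]';python3 -m crank '[[[0,0,0],[-10,0,0],1.5],[[0,0,0],[-10,0,0],1.5],[[0,0,0],[-9,0,0],1.5],[[0,0,0],[0,0,0],1.5]]'
python3 - <<'E'
from h import *
im=get_image("wrist");p,T,o=tool();print(p,o["ft_force"],o["qpos"])
cv2.imwrite("pics/w29.png",im["pixels"][:,:,::-1])
print(delta([449,-294.7,5.8],np.radians(97.8)))
E
```

```text
t: 39.35
ee_pos: [447.3, -135.0, 74.8]
orientation: [0.607, 1.487, -0.607]
ft_force: [0.8, 0.2, -3.3]
width: 21.9
t: 39.98
ee_pos: [448.2, -296.5, 74.6]
orientation: [0.43, 1.529, -0.429]
ft_force: [0.3, -0.2, -4.2]
width: 21.8
t: 40.6
ee_pos: [447.8, -294.1, 74.5]
orientation: [-0.257, 1.557, 0.26]
ft_force: [0.1, 0.3, -3.4]
width: 21.3
t: 41.22
ee_pos: [447.8, -294.1, 74.5]
orientation: [-0.931, 1.363, 0.935]
ft_force: [0.3, -0.7, -3.8]
width: 21.7
t: 41.72
ee_pos: [448.0, -294.2, 74.8]
orientation: [-1.302, 1.145, 1.306]
ft_force: [-0.8, 0.6, -4.3]
width: 21.8
[ 448.09366938 -294.26759539   74.98371997] [ 0.49071067  0.02044398 -3.78197178] [-6.03310777e-01  5.16326743e-01  1.91224007e+00  8.69623254e-05
  7.15011055e-01 -2.30178412e+00]
(array([ 6.918, -0.094, -0.064]), array([-0.49,  0.08, -0.08]))
```

View pics/w29.png

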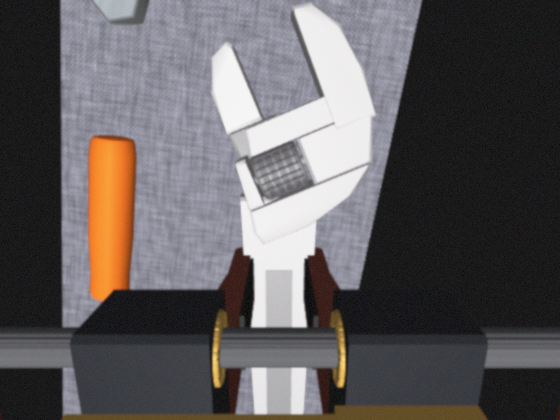

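```bash
python3 -m crank '[[[3,-0.05,0],[0,0,0],1.5],[[2.5,0,0],[0,0,0],1.5],[[1,0,0],[0,0,0],1.5],[[0.3,0,0],[0,0,0],1.5],[[0,0,0],[0,0,0],1.5]]'; python3 -m crank '[[[0.05,0,0],[0,0,0],1.5],[[0,0,0],[0,0,0],1.5]]'
```

```text
t: 42.4
ee_pos: [449.6, -294.9, 8.5]
orientation: [-1.305, 1.145, 1.304]
ft_force: [1.2, 0.2, -2.9]
width: 21.3
t: 42.65
ee_pos: [449.6, -294.9, 8.2]
orientation: [-1.306, 1.144, 1.304]
ft_force: [-0.4, 0.3, -3.9]
width: 21.6
```

```bash
python3 -m crank '[[[0.1,0,0],[0,0,0],1.5],[[0.04,0,0],[0,0,0],1.5],[[0,0,0],[0,0,0],1.5]]'
```

```text
t: 43.02
ee_pos: [449.5, -294.8, 6.7]
orientation: [-1.305, 1.144, 1.305]
ft_force: [-1.4, 0.0, 3.1]
width: 21.9
```

Now in contact with the mat: Fz went from −3.9 to +3.1 N. I'll release and retreat.

```bash
python3 -m crank '[[[0,0,0],[0,0,0],3],[[0,0,0],[0,0,0],5],[[-0.5,0,0],[0,0,0],5],[[-4,0,0],[0,0,0],5],[[-5,0,0],[0,0,0],5]]'; python3 -m crank '[[[-5,0,0],[0,0,0],5],[[-4,-4,0],[0,0,0],5],[[0,-4,0],[0,0,0],5],[[0,0,0],[0,0,0],5]]'
python3 - <<'E'
from h import *
for n in ("wrist","top","side"):
    cv2.imwrite(f"pics/{n}30.png",get_image(n)["pixels"][:,:,::-1])
print(tool()[0],tool()[2]["ft_force"])
E
```

```text
t: 43.65
ee_pos: [448.6, -294.2, 101.7]
orientation: [-1.303, 1.145, 1.307]
ft_force: [0.9, 0.1, -0.6]
width: 50.1
t: 44.15
ee_pos: [530.9, -284.1, 192.3]
orientation: [-1.308, 1.143, 1.304]
ft_force: [-0.1, -0.1, -0.5]
width: 50.1
[ 527.27856103 -283.887037    190.6048126 ] [-0.0262228  -0.40815928  0.01706073]
```

View pics/wrist30.png

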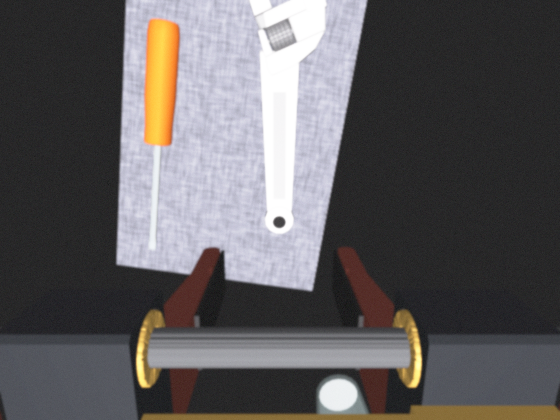

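View pics/side30.png

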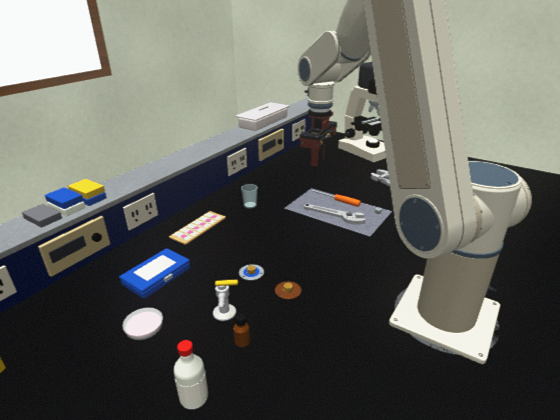

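View pics/top30.png

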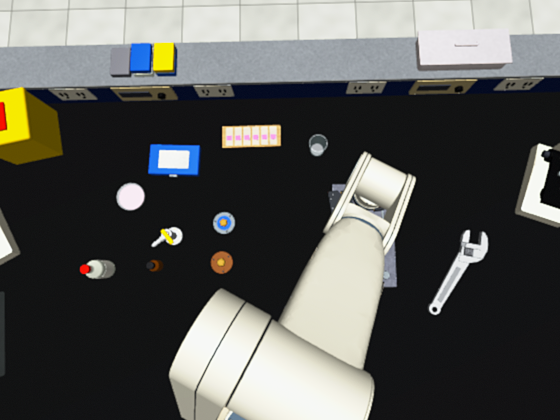

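The wrench is flat on the mat, and the bystanders are where they were in the first pictures. Before handing in, I'll check the cap angle after lift-off.

```bash
python3 - <<'E'
from h import *
for f in ("im23","im27","im28"):
    im=np.load(f+".npy",allow_pickle=True).item();hsv=cv2.cvtColor(im["pixels"],cv2.COLOR_RGB2HSV)
    m=((hsv[:,:,0]>10)&(hsv[:,:,0]<32)&(hsv[:,:,1]>90)&(hsv[:,:,2]>80)).astype(np.uint8);m[:,:215]=0;m[140:]=0
    cs,_=cv2.findContours(m,cv2.RETR_EXTERNAL,cv2.CHAIN_APPROX_NONE);k=max(cs,key=cv2.contourArea)[:,0].astype(float)
    q=ray(im,k,14)[:,:2];r=q-q.mean(0);th=np.arctan2(r[:,1],r[:,0]);R_=np.hypot(*r.T)
    g=np.linspace(-np.pi,np.pi,720,endpoint=False);o=np.argsort(th);Ri=np.interp(g,th[o],R_[o],period=2*np.pi)
    print(f,(np.degrees(np.angle(np.sum(Ri*np.exp(6j*g))))/6)%60)
E
```

```text
im23 11.05357631142604
im27 11.885013812900729
im28 12.628360046035246
```

```bash
python3 - <<'E'
from h import *
print(delta([480,70,150],np.radians(60)))
E
```

```text
(array([ 4.101,  0.06 , 35.698]), array([ 3.75e+01,  3.00e-02, -1.20e-01]))
```

```bash
python3 - <<'E'
from h import *
print(delta([515,115,120]))
E
```

```text
(array([ 7.099, -4.003, 39.7  ]), np.int64(0))
```

```bash
python3 -m crank '[[[0,-0.5,5],[0,0,0],5],[[0,-0.5,5],[0,0,0],5],[[0,-0.5,5],[0,0,0],5],[[0,-0.5,5],[0,0,0],5],[[1,-0.5,5],[0,0,0],5]]';python3 -m crank '[[[2,-0.5,5],[0,0,0],5],[[2,-0.5,5],[0,0,0],5],[[2,-0.5,4.7],[0,0,0],5],[[0,0,0],[0,0,0],5],[[0,0,0],[0,0,0],5]]'
python3 - <<'E'
from h import *
im=get_image("wrist");np.save("im31.npy",im,allow_pickle=True);p,T,o=tool();print(p)
q=proj(im,[[509.6,127.9,14]])[0];print(q);x,y=map(int,q)
cv2.imwrite("pics/w31.png",im["pixels"][:,:,::-1])
c=im["pixels"][y-40:y+40,x-50:x+50,::-1];cv2.imwrite("pics/w31c.png",cv2.resize(c,None,fx=7,fy=7,interpolation=cv2.INTER_CUBIC))
hsv=cv2.cvtColor(im["pixels"],cv2.COLOR_RGB2HSV)
m=((hsv[:,:,0]>10)&(hsv[:,:,0]<32)&(hsv[:,:,1]>90)&(hsv[:,:,2]>80)).astype(np.uint8);mm=np.zeros_like(m);mm[y-40:y+40,x-50:x+50]=m[y-40:y+40,x-50:x+50]
cs,_=cv2.findContours(mm,cv2.RETR_EXTERNAL,cv2.CHAIN_APPROX_NONE);k=max(cs,key=cv2.contourArea)[:,0].astype(float)
q=ray(im,k,14)[:,:2];r=q-q.mean(0);th=np.arctan2(r[:,1],r[:,0]);R_=np.hypot(*r.T)
g=np.linspace(-np.pi,np.pi,720,endpoint=False);o=np.argsort(th);Ri=np.interp(g,th[o],R_[o],period=2*np.pi)
print((np.degrees(np.angle(np.sum(Ri*np.exp(6j*g))))/6)%60,q.mean(0),Ri.min(),Ri.max())
E
```

```text
t: 44.92
ee_pos: [519.8, -32.3, 181.4]
orientation: [-1.304, 1.145, 1.304]
ft_force: [-0.5, 0.2, -0.3]
width: 50.0
t: 45.55
ee_pos: [515.8, 113.7, 121.2]
orientation: [-1.305, 1.145, 1.306]
ft_force: [0.7, 0.0, 0.4]
width: 50.1
[516.22526451 113.33634472 121.52943524]
[299.35256427 205.49798298]
11.971652952595768 [508.57871228 127.69885359] 10.533332980947304 13.098833974347992
```

View pics/w31c.png

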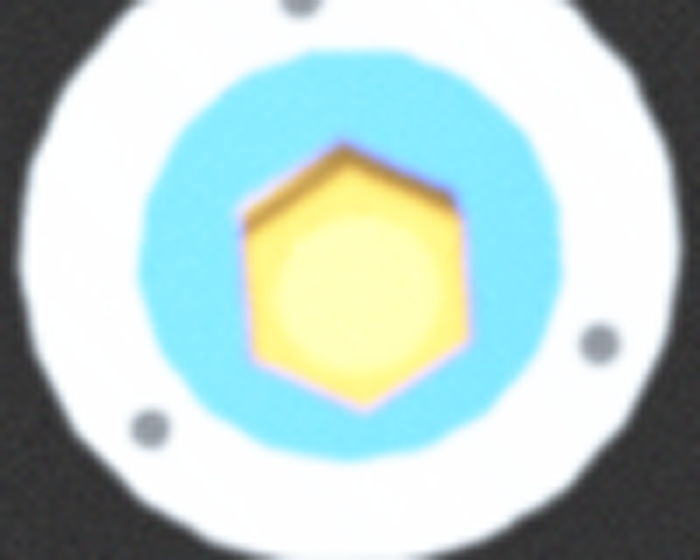

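```bash
python3 - <<'E'
from h import *
im=np.load("im31.npy",allow_pickle=True).item()
C=np.array([[247,236],[349,166],[460,214],[470,345],[365,410],[252,357]])/7+[299-50,205-40]-.4
q=ray(im,C,14)[:,:2];ce=q.mean(0);r=q-ce;an=np.degrees(np.arctan2(r[:,1],r[:,0]))
print(ce,np.linalg.norm(r,axis=1).round(1),(an%60).round(1),(an%60).mean())
# disc screw holes per image as yaw reference
for f,(x,y) in {"im5":(264,62),"im23":(274,93),"im28":(277,86),"im31":(299,205)}.items():
    i=np.load(f+".npy",allow_pickle=True).item();a=i["pixels"].astype(int);h=cv2.cvtColor(i["pixels"],cv2.COLOR_RGB2HSV)
    m=((h[:,:,1]<90)&(h[:,:,2]>60)&(h[:,:,2]<(190 if f=="im31" else 120))).astype(np.uint8)
    n,l,s,c=cv2.connectedComponentsWithStats(m)
    for j in range(1,n):
        if 20<s[j,4]<250 and abs(s[j,2]-s[j,3])<4:
            w=ray(i,c[j],0)[0,:2]-[509.6,127.9];R_=np.hypot(*w)
            if R_<45: print(f,c[j].round(1),s[j,4],R_.round(1),np.degrees(np.arctan2(w[1],w[0])).round(1)%120)
E
```

```text
[509.84317904 128.1363523 ] [13.  13.2 13.4 13.5 13.4 13.3] [11.4 12.  14.7 10.5 11.9 11.6] 12.019123443949326
im5 [227.9  15.9] 67 34.7 18.0
im5 [284.5  15. ] 60 29.9 78.5
im5 [296.6 107.3] 46 29.6 79.0
im23 [241.7  48.3] 58 29.7 79.0
im28 [248.8  42.6] 52 29.8 78.5
```

In the loaded pictures the jaws hid two of the cap's corners. The corners in clear view read about 12–14° then, against 12.0° now, so the cap has not backed off. Handing in.

```bash
python3 -c "
from workcell import *
print(close_job())"
```

```text
the job is handed in; nothing more can be done
None
```

The cap is tightened against its stop, and the wrench is back flat on the grey mat, released, at about the spot it started from. I handed the job in at about 45.6 s.

I laid the wrench around the cap and let go, then rolled the worm until the finger slipped at 12–15 N drag. I took the handle near its end and turned the cap clockwise. After tightening I rolled the worm back two strokes, and the wrench lifted off freely.

**Cap:** It turned about 35–36°. A second push of about 8 N at the handle did not turn it further in the pictures.

**Scene:** The last top and side pictures show the bystanders where they were at the start. Nothing was touching the robot.

**Checks that disagreed:**
- **Cap angle:** The cap read 11.0° with the jaws on it and about 12.0° afterwards. The jaws hid two corners in the first reading, so I put this down to measurement rather than back-rotation, but a slip of up to 1° is not ruled out.
- **Handle force:** It did not rise steadily against the stop. It fell from about 8 to 4–7 N twice as the wrench shifted on the cap.
- **Worm press:** During the roll-back it briefly reached about 20 N, above the 8–15 N advised.

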